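# Clamp a block in the planing vise with its loose square key

### The arm

A 7-joint arm with a two-finger parallel gripper is mounted at the origin on a cart in front of the work surface, level with it; the furniture and walls round the work are solid. World frame = base frame: x ahead of the robot, y to its left, z up, the work surface at z = 0. Lengths are in m, angles in rad, forces in N, time in s.
With the tool pointing down it reaches from about 0.35 to 0.9 m from the base axis. Payload 8.1 kg.
Tool frame: the origin (TCP) lies at the very end of the fingers, on their centre line; the grasp point (between the pads) lies 19 mm behind it; z points along the fingers, y is the direction in which the jaws open and shut (so a half turn about z gives the same grasp; the last joint's range is limited). The gripper opens to 92 mm and grips with 3 to 60 N. Pads are 19 mm wide; open, the fingers measure 130 mm over their backs; the gripper's body (75 mm by 190 mm) begins 47 mm behind the grasp point.
Start: joints at [-1.444, 0.434, 0.025, 1.573, -0.012, 1.134, -0.075], TCP at [0.142, 0.609, 0.227] pointing down, gripper open.
Joint ranges: [-2.62, 2.62], [-0.44, 2.09], [-1.27, 1.32], [0.08, 2.57], [-1.32, 4.46], [0.12, 2], [-2.74, 2.74]. Speed limits (rad/s): [2.22, 2.22, 3.01, 3.01, 3.14, 3.14, 3.14].

### API

Orientations are given as a rotation vector (axis times angle).
In Python, from cell import observe, get_image, sign_off gives the robot as it stands.
- The arm moves only by the tool arm_command, never from a script. Its argument "deltas" is a list of rows, each an object with "xyz": the shift along the tool's x, y, z in cm, a list of three; "turn": the turn about the tool's z in degrees; "jaw": the closure in counts, from 0 (fully open) to 255 (shut). A call has 1 to 5 rows; each row is the pose to reach, as a shift and turn from the pose measured when the call began, along the tool's axes at that moment; what a row does not reach only later rows make up. A row lasts 1/12 s, in which the tool goes at most 41.7 mm and 7.16 degrees, less where a joint would pass 70% of its speed; a pose out of reach is approached as far as the arm can. A call with a gripper value outside its range is refused whole. The fingers move at their own pace and stop on an object; "force" is the grip in N (left out, the last holds). Time passes only in rows, so rows that repeat a pose let the fingers close. It gives the time, the measured TCP pose, the force and the opening at its end, in the units of the state.
- observe(): the state, without advancing time (a new reading comes with each control period).
- get_image(name): name is "scene" or "top" or "wrist"; returns a dict with "frame" (480x640x3 uint8, red, green, blue), "depth" (480x640 float32, m along the optical axis (not along the pixel's ray), 0 where there is no reading), "camera_matrix" (3x3 intrinsics, pixels), "distortion" ([k1, k2, p1, p2, k3] as OpenCV has them; the pictures are not rectified), "cam_to_world" (4x4, takes a point from camera to world coordinates). Camera axes: x right, y up, looking along -z (the intrinsics and any distortion apply to the point x, -y, -z); pixel columns grow to the right and rows downward; lengths in m; the calibration is good to about 2 mm. A picture is of the moment at which its call begins.
- sign_off(): hands the job in, once; it reports no verdict.
The state is a dict: "clock": time; "joints": joint angles; "dq": joint speeds; "joint_efforts": joint torques, N m; "position": TCP position; "ee_rot": TCP orientation; "force": force on the tool from outside, world axes, zero at the start; "ft_torque": the same for the moment, N m; "width": opening from 0.0 (shut) to 1.0 (fully open).
Only numpy, scipy, OpenCV 4.12 (cv2) and the standard library are available. Lean on these libraries where they do the work, as an engineer would, in place of code of your own. Each camera call takes 0.05 s, during which the arm holds its last target.

### The job

Clamp the shorter of the two loose wooden blocks in the planing vise on the bench: first lay it flat on the vise bed, lengthwise between the fixed stop and the moving jaw, and let go of it. Then fetch the loose T-handled key, push it down on the vise's square spindle while slowly turning it until it drops fully home, and turn it clockwise as far as it goes so that the jaw grips the block firmly. Leave the key on the spindle, and leave the longer block and the other loose things where they stand.

Things in the scene. Friction and masses are not known exactly. Their poses are not given: they have to be found in the camera images.
- vise: Planing vise fixed to the bench: plywood base 100 x 238 x 20 mm (x, y, z), origin at the centre of its underside. y is the clamping direction: fixed steel stop (84 wide, 50 mm above the bench) at the +y end, face at y = +99 mm; dark gear housing (74 x 60, 36 mm above the bench) with upright spindle at the -y end; between them the moving jaw (78 wide, 49 mm above the bench).
- bed (a point): Point on top of the vise base (20 mm above the bench), at vise y = +53 mm, the middle of the 92 mm open space between fixed stop and fully open jaw; axes as the vise. The block belongs here, its long side along y, anywhere within the open space.
- spindle_seat (a point): Centre of the steel shoulder disc round the spindle's foot, at vise x = 0, y = -85 mm, 38 mm above the bench; the key's underside rests here when it is fully home. Fixed axes as the vise. From here up rise the 20 x 20 mm square (18 mm high) and above it a tapered round pilot nose (20 mm in diameter, 12 mm at its tip), to 24 mm, that centres the socket.
- spindle (a joint): Turn of the square spindle about its upright axis, rad; 0 = jaw fully open, flats along the vise's x and y; grows clockwise seen from above to a stop at 1.25; starts between 0 and 0.2. Moves the jaw 13.6 mm per rad towards the stop (+y) and stays where left: friction 0.18 N m, so light rubbing does not turn it. Gripping the block takes about 0.3 N m.
- jaw_face: Wooden face (70 x 10 x 26 mm) of the moving jaw, spring-loaded on it (up to 6 mm, 1.6 N/mm); origin at the middle of its underside, 20.5 mm above the bench, gripping side 5 mm to +y of it; y as the vise. Meets the 80 mm block after 12 mm of jaw travel at most (spindle near 0.88) and presses with about 8 N at the spindle's stop.
- key: Loose T-handled key, 0.18 kg, standing socket down; origin at the centre of its underside, z up. Dark steel square socket: 38 x 38 x 30 mm outside, 23 x 23 mm and 25 mm deep inside, sides parallel to its x and y (fits four ways). It enters the spindle's square when within about 0.15 rad of it; otherwise it rides on the corners, 18 mm too high.
- key_grip (a point): Centre of the key's wooden cross handle, 55 mm above the key's underside; axes as the key. The handle is 70 mm long (x), 16 mm thick (y) and 18 mm high, on a 14 mm round stem 16 mm long: grip it from above across its thickness.
- block_pine: The longer, pale pine block, 45 x 110 x 45 mm (x, y, z), origin at the centre of its underside; a bystander. The two blocks may stand in each other's places.
- block_beech: The short beech block, 50 x 80 x 40 mm, origin at the centre of its underside, about 0.1 kg; the one to clamp. Grip across x (50 mm).
- screw_tin: Open brown metal tin, 75 mm diameter, 79 mm high, origin under its centre; a bystander.
- masking_tape: Roll of tape lying flat, 104 mm diameter, 25 mm high, origin under its centre; a bystander.
Mind the look-alikes: they are no part of the job. Leave any purple look-alike of the key alone.

How it is judged:
On the way, in this order (a step that is already met when the one before it is completed fails the run):
1. the shorter block lies flat on the vise bed, lengthwise between stop and jaw, and is let go (z of block_beech in the frame of bed below 0.004 m and x of block_beech in the frame of bed between -0.018 and 0.018 m and y of block_beech in the frame of bed between -0.01 and 0.012 m and angle between the y axis of block_beech and the y axis of bed, either way round below 0.15 rad and angle between block_beech's own z axis and vertical below 0.08 rad and contact force between the fingers and block_beech below 0.3 N), for 0.2 s.
2. the key is fully home on the spindle (horizontal distance between key and spindle_seat below 0.004 m and z of key in the frame of spindle_seat below 0.004 m and angle between key's own z axis and vertical below 0.1 rad), for 0.2 s.
3. the key is turned clockwise until the jaw grips the block (all of step 2 and z of block_beech in the frame of bed below 0.004 m and x of block_beech in the frame of bed between -0.018 and 0.018 m and y of block_beech in the frame of bed between -0.01 and 0.012 m and angle between the y axis of block_beech and the y axis of bed, either way round below 0.15 rad and angle between block_beech's own z axis and vertical below 0.08 rad and contact force between jaw_face and block_beech above 3 N and value of joint spindle above 0.9 rad), for 0.2 s.
At the end, for the whole second after the job is handed in: The shorter block lies flat on the vise bed (4 mm), within 18 mm of its middle line and 0.15 rad of the clamping direction, pressed by the jaw with over 3 N, spindle past 0.9 rad; the key stands upright, fully home on the spindle (4 mm); both released and at rest (all of step 3 and contact force between the fingers and block_beech below 0.3 N and contact force between the fingers and key below 0.3 N and linear speed of each of block_beech, key below 0.01 m/s); the robot touches nothing.
It fails at once if the long block is pushed more than 30 mm or lifted (distance of block_pine from where it was at the start of the episode above 0.03 m).
It fails at once if the tin is pushed more than 30 mm or lifted (distance of screw_tin from where it was at the start of the episode above 0.03 m).
It fails at once if the tape roll is pushed more than 30 mm or lifted (distance of masking_tape from where it was at the start of the episode above 0.03 m).
It also fails if it takes over 58 s, if anything falls off the work surface, if the arm or the gripper's body presses on something with over 40 N, if the wrist force passes 120 N, or if a joint passes its speed limit or range.

## Working session

There is one attempt and no reset: what is moved stays moved. The work goes in short steps, Python scripts to look and compute and a tool call to move; the robot and the scene stay as the last step left them, time stands still between calls to the robot, and variables do not carry over. Pictures are saved under pics/ and viewed, and the job is handed in when it is done.

Besides the shell and the picture viewer there is one more tool, called after "Emit:" by a JSON object that holds its "api" and its "payload", one argument or row to a line. arm_command: Moves the arm, as the interface text tells. Its arguments: {"type":"object","properties":{"deltas":{"type":"array","items":{"type":"object","properties":{"xyz":{"type":"array","items":{"type":"number"}},"turn":{"type":"number"},"jaw":{"type":"number"}}}},"force":{"type":"number"}},"required":["deltas"]}

```bash
ls; mkdir -p pics; cat > h.py <<'E'
import numpy as np, cv2
from cell import observe, get_image
def grab(n, tag):
    d=get_image(n); cv2.imwrite(f'pics/{tag}.png', d['frame'][:,:,::-1]); np.savez(f'{tag}.npz', **{k:np.asarray(v) for k,v in d.items()}); return d
def load(tag): return dict(np.load(f'{tag}.npz'))
def ray(d,uv):
    uv=np.asarray(uv,float).reshape(-1,1,2)
    p=cv2.undistortPoints(uv,d['camera_matrix'],d['distortion'])[:,0]
    dirs=np.c_[p[:,0],-p[:,1],-np.ones(len(p))]
    T=d['cam_to_world']; return T[:3,3], dirs@T[:3,:3].T
def onplane(d,uv,z):
    o,r=ray(d,uv); return o+r*((z-o[2])/r[:,2])[:,None]
def cloud(d):
    v,u=np.mgrid[:480,:640]; uv=np.c_[u.ravel(),v.ravel()].astype(float)
    o,r=ray(d,uv); return (o+r*d['depth'].reshape(-1,1)).reshape(480,640,3)
def proj(d,P):
    T=d['cam_to_world']; q=(np.asarray(P,float).reshape(-1,3)-T[:3,3])@T[:3,:3]
    q=q*[1,-1,-1]
    return cv2.projectPoints(q,np.zeros(3),np.zeros(3),d['camera_matrix'],d['distortion'])[0][:,0]
E
python3 - <<'E'
from h import *
print(observe())
for n in('scene','top','wrist'):
    d=grab(n,n+'0'); print(n,d['cam_to_world'].round(3),d['camera_matrix'].round(1),d['distortion'])
E
```

```text
pics
{'clock': 0.0, 'joints': array([-1.44361566,  0.43526086,  0.02498592,  1.57410821, -0.01161167,
        1.13393674, -0.07509954]), 'dq': array([ 0.00218021, -0.00049981,  0.00023649,  0.00041315, -0.00036443,
        0.00093158,  0.0012232 ]), 'joint_efforts': array([-1.33050980e-03, -6.67875338e+01,  9.84282866e-01, -3.14446628e+01,
       -6.05518674e-02,  4.33503720e-02,  1.62676165e-04]), 'position': array([0.14229764, 0.6080742 , 0.22591726]), 'ee_rot': array([-3.60274668e-01, -3.12082355e+00,  2.46201008e-03]), 'force': array([0.20066051, 0.7239942 , 0.16854654]), 'ft_torque': array([-0.03726587,  0.03074597, -0.01981993]), 'width': 0.9968673127537787}
scene [[-0.495  0.422 -0.76  -1.084]
 [-0.869 -0.265  0.419  0.803]
 [-0.024  0.867  0.497  1.095]
 [ 0.     0.     0.     1.   ]] [[614.5   0.  313.5]
 [  0.  614.5 245.1]
 [  0.    0.    1. ]] [0.00688959 0.         0.         0.         0.        ]
top [[ 0.41   0.882 -0.232  0.148]
 [-0.912  0.395 -0.109 -0.254]
 [-0.004  0.256  0.967  1.588]
 [ 0.     0.     0.     1.   ]] [[495.1   0.  317.5]
 [  0.  495.1 243.3]
 [  0.    0.    1. ]] [-0.03844668  0.          0.          0.          0.        ]
wrist [[ 0.228 -0.943 -0.241  0.077]
 [ 0.974  0.22   0.058  0.623]
 [-0.002 -0.248  0.969  0.385]
 [ 0.     0.     0.     1.   ]] [[395.2   0.  318.8]
 [  0.  395.2 236.7]
 [  0.    0.    1. ]] [-0.06625207  0.          0.          0.          0.        ]
```

View pics/scene0.png

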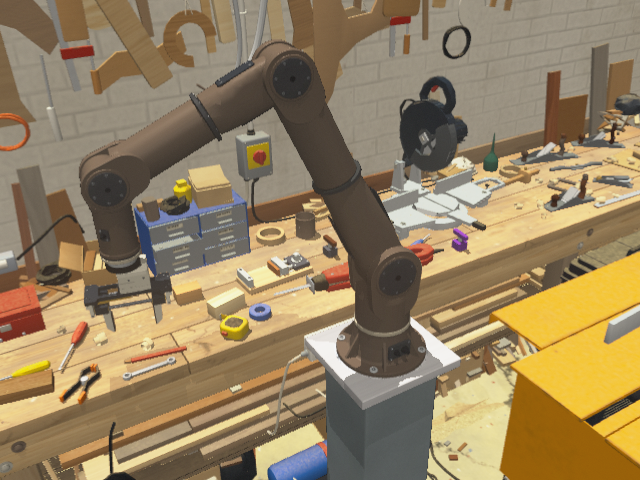

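View pics/top0.png

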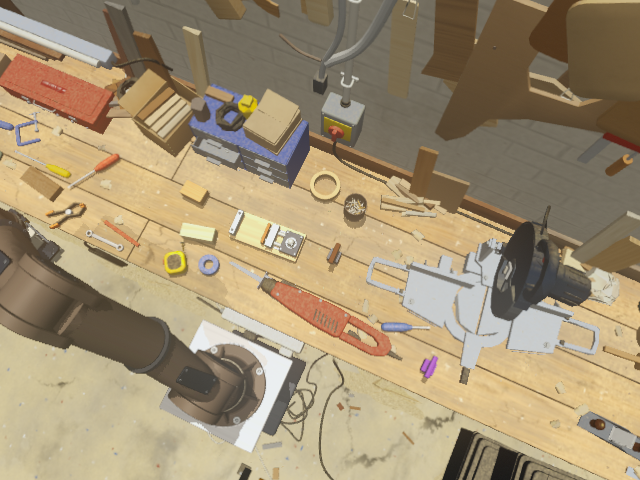

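View pics/wrist0.png

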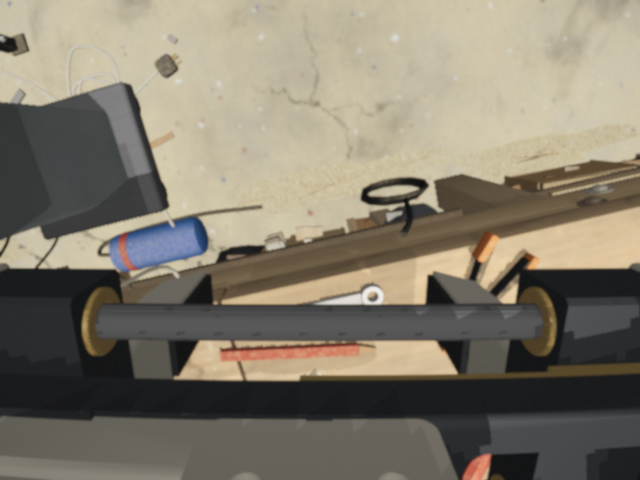

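Top view: the vise is at about (268,235). There are two block candidates: an orange-ish short one at (194,190) and a pale one at (198,233). The key is at (334,253), its purple look-alike at (429,367), the tin at (355,206), the tape at (325,185). A close crop will check the choice.

```bash
python3 - <<'E'
from h import *
d=load('top0'); f=d['frame'][:,:,::-1]
c=cv2.resize(f[165:285,165:365],None,fx=4,fy=4,interpolation=cv2.INTER_CUBIC); cv2.imwrite('pics/crop0.png',c)
P=cloud(d)
m=(P[...,2]>0.012)&(P[...,2]<0.12)
for n,(u,v) in dict(a=(194,190),b=(198,231),key=(334,251),vise=(268,234)).items():
    print(n,P[v,u].round(3), f[v,u])
for n,(u0,v0,u1,v1) in dict(a=(175,172,215,208),b=(175,217,220,247)).items():
    Q=P[v0:v1,u0:u1]; z=Q[...,2]; zz=z[z>0.025]; top=np.median(zz); k=((z>top-.008)).astype(np.uint8)
    ys,xs=np.nonzero(k); uv=np.c_[xs+u0,ys+v0]; W=Q[ys,xs]
    r=cv2.minAreaRect((W[:,:2]*1000).astype(np.float32)); print(n,top,k.sum(),r)
E
```

```text
a [0.519 0.372 0.041] [131 204 237]
b [0.397 0.292 0.045] [198 238 236]
key [ 0.513 -0.141  0.062] [ 67 107 157]
vise [0.481 0.079 0.046] [197 208 211]
a 0.040003489107717116 357 ((358.0029602050781, 72.6036376953125), (772.8370361328125, 74.619384765625), 62.778358459472656)
b 0.04477105310967522 471 ((302.6458740234375, 39.152618408203125), (655.8836669921875, 95.04853820800781), 70.43869018554688)
```

View pics/crop0.png

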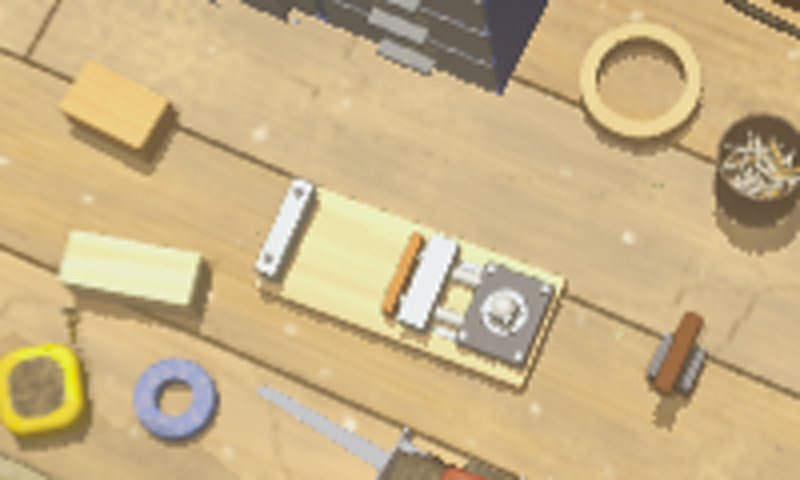

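The crop confirms it: block a at (194,190) is short, tan and 40 mm high, so it is the beech. Block b is 45 mm high and long, so it is the pine. The key is the brown-handled one at (334,253).

```bash
python3 - <<'E'
from h import *
d=load('top0'); f=d['frame']; P=cloud(d)
def rect(box,zlo,zhi,extra=None):
    u0,v0,u1,v1=box; Q=P[v0:v1,u0:u1]; dd=d['depth'][v0:v1,u0:u1]
    k=((Q[...,2]>zlo)&(Q[...,2]<zhi)&(dd>0)).astype(np.uint8)
    n,l,s,_=cv2.connectedComponentsWithStats(k); i=1+np.argmax(s[1:,4]); ys,xs=np.nonzero(l==i)
    W=Q[ys,xs]; r=cv2.minAreaRect((W[:,:2]*1000).astype(np.float32)); return W.mean(0).round(4),len(xs),r
print('beech',rect((175,172,215,208),.034,.046))
print('pine',rect((175,217,220,247),.038,.05))
print('keyhandle',rect((320,235,350,275),.052,.075))
print('key',rect((320,235,350,275),.02,.075))
print('stop',rect((228,205,248,238),.043,.06))
print('base',rect((225,203,310,265),.012,.028))
print('vise',rect((225,203,310,265),.012,.07))
print('housing',rect((276,222,312,262),.030,.042))
print('tin',rect((340,188,372,224),.03,.09))
o=observe(); import scipy.spatial.transform as t; print(t.Rotation.from_rotvec(o['ee_rot']).as_matrix().round(3))
E
```

```text
beech (array([0.515 , 0.3752, 0.0402]), 307, ((514.6231079101562, 375.73565673828125), (82.65296173095703, 51.29869842529297), 85.93429565429688))
pine (array([0.3932, 0.2945, 0.0448]), 419, ((393.6662292480469, 295.4303894042969), (47.20563507080078, 113.37266540527344), 14.19627571105957))
keyhandle (array([ 0.5068, -0.1432,  0.0634]), 112, ((507.3939208984375, -142.81771850585938), (16.043466567993164, 67.94245147705078), 89.73859405517578))
key (array([ 0.5069, -0.144 ,  0.0496]), 195, ((507.3929138183594, -143.06295776367188), (37.90625762939453, 67.94084930419922), 89.70502471923828))
stop (array([0.4763, 0.1925, 0.0506]), 142, ((476.36541748046875, 193.179443359375), (83.73551177978516, 20.70553207397461), 1.5470876693725586))
base (array([0.4759, 0.1045, 0.0205]), 1138, ((481.5135192871094, 83.88081359863281), (102.57707214355469, 235.98023986816406), 2.926786184310913))
vise (array([0.4786, 0.0847, 0.0303]), 2160, ((481.4733581542969, 84.66615295410156), (102.57707214355469, 237.55296325683594), 2.926786184310913))
housing (array([0.4854, 0.0043, 0.0363]), 364, ((485.51727294921875, 12.68252182006836), (75.38860321044922, 84.53480529785156), 3.058257818222046))
tin (array([ 0.6827, -0.1421,  0.0543]), 414, ((680.7098999023438, -140.81741333007812), (74.82884979248047, 72.85145568847656), 40.50173568725586))
[[-0.974  0.228 -0.   ]
 [ 0.228  0.974 -0.001]
 [-0.    -0.001 -1.   ]]
```

```bash
cat >> h.py <<'E'
from scipy.spatial.transform import Rotation as R
def go(x,y,z,yaw):
    """target TCP xyz and tool-y heading (deg, world). prints delta in tool axes cm, turn deg, and rows needed"""
    o=observe(); M=R.from_rotvec(o['ee_rot']).as_matrix()
    dl=M.T@(np.array([x,y,z])-o['position'])*100
    cur=np.degrees(np.arctan2(M[1,1],M[0,1])); t=-(yaw-cur); t=(t+180)%360-180
    print('t',round(o['clock'],2),'pos',o['position'].round(4),'heading',round(cur,2),'tilt',np.degrees(np.arccos(-M[2,2])).round(2),'q1,q7',o['joints'][[0,6]].round(2))
    print('delta cm',dl.round(2),'turn',round(t,2),'rows>=',max(np.linalg.norm(dl)/4.17,abs(t)/7.16).round(1), 'F',o['force'].round(1),'w',round(o['width'],3))
E
python3 - <<'E'
from h import *
d=load('top0'); P=cloud(d); ok=(d['depth']>0)
for zl in (.07,.1,.15,.25):
  k=ok&(P[...,2]>zl)&(P[...,0]>.3)&(P[...,0]<.68)&(abs(P[...,1])<.6)
  print(zl,k.sum()); 
  for y0 in np.arange(-.6,.6,.1):
    kk=k&(P[...,1]>y0)&(P[...,1]<y0+.1)
    if kk.sum(): print('  ',y0.round(1),P[kk][:,0].min().round(3),P[kk][:,2].max().round(3),kk.sum())
go(.515,.376,.20,-4)
E
```

```text
0.07 3936
   -0.6 0.305 0.431 729
   -0.5 0.457 0.128 307
   -0.4 0.472 0.121 102
   -0.2 0.329 0.086 42
   -0.0 0.663 0.207 99
   0.1 0.453 0.21 625
   0.2 0.629 0.208 614
   0.3 0.616 0.208 765
   0.4 0.618 0.207 354
   0.5 0.609 0.128 299
0.1 2551
   -0.6 0.551 0.431 452
   -0.5 0.558 0.128 201
   -0.4 0.556 0.121 47
   -0.0 0.663 0.207 79
   0.1 0.65 0.21 493
   0.2 0.629 0.208 478
   0.3 0.627 0.208 494
   0.4 0.618 0.207 210
   0.5 0.61 0.128 97
0.15 1417
   -0.6 0.551 0.431 256
   -0.0 0.664 0.207 47
   0.1 0.65 0.21 381
   0.2 0.664 0.208 309
   0.3 0.652 0.208 343
   0.4 0.665 0.207 81
0.25 113
   -0.6 0.551 0.431 113
t 0.15 pos [0.1423 0.6082 0.2261] heading 76.83 tilt 0.07 q1,q7 [-1.44 -0.08]
delta cm [-41.58 -14.12   2.63] turn 80.83 rows>= 11.3 F [-0.2  0.  -0.4] w 0.997
```

```bash
python3 - <<'E'
from h import *
d=load('top0'); P=cloud(d); ok=(d['depth']>0)
for y0 in np.arange(.26,.5,.02):
    s=[]
    for zl,zh in((.05,.09),(.09,.13),(.13,.17),(.17,.2),(.2,.22)):
        k=ok&(P[...,2]>zl)&(P[...,2]<zh)&(P[...,1]>y0)&(P[...,1]<y0+.02)&(P[...,0]>.54)&(P[...,0]<.8)
        s.append((P[k][:,0].min().round(3) if k.sum() else None,int(k.sum())))
    print(y0.round(2),s)
k=ok&(P[...,2]>.07)&(P[...,1]>.1)&(P[...,1]<.2)&(P[...,0]<.6)&(P[...,0]>.3); ys,xs=np.nonzero(k); print(np.c_[xs,ys],P[k].round(3))
E
```

```text
0.26 [(np.float64(0.629), 38), (np.float64(0.63), 62), (np.float64(0.664), 21), (np.float64(0.664), 60), (np.float64(0.666), 98)]
0.28 [(np.float64(0.629), 57), (np.float64(0.629), 24), (np.float64(0.63), 27), (np.float64(0.664), 46), (np.float64(0.665), 59)]
0.3 [(np.float64(0.617), 67), (np.float64(0.623), 28), (np.float64(0.632), 29), (np.float64(0.664), 61), (np.float64(0.665), 93)]
0.32 [(np.float64(0.618), 76), (np.float64(0.616), 33), (np.float64(0.63), 40), (np.float64(0.663), 60), (np.float64(0.668), 134)]
0.34 [(np.float64(0.616), 66), (np.float64(0.619), 39), (np.float64(0.63), 43), (np.float64(0.663), 54), (np.float64(0.665), 65)]
0.36 [(np.float64(0.618), 57), (np.float64(0.618), 24), (np.float64(0.628), 34), (np.float64(0.664), 78), (np.float64(0.667), 143)]
0.38 [(np.float64(0.629), 48), (np.float64(0.629), 26), (np.float64(0.632), 23), (np.float64(0.665), 66), (np.float64(0.666), 123)]
0.4 [(np.float64(0.63), 67), (np.float64(0.629), 33), (np.float64(0.631), 23), (np.float64(0.665), 54), (np.float64(0.668), 85)]
0.42 [(np.float64(0.63), 25), (np.float64(0.631), 37), (np.float64(0.668), 8), (np.float64(0.666), 29), (np.float64(0.668), 20)]
0.44 [(None, 0), (None, 0), (None, 0), (None, 0), (None, 0)]
0.46 [(None, 0), (np.float64(0.723), 20), (None, 0), (None, 0), (None, 0)]
0.48 [(np.float64(0.623), 139), (np.float64(0.63), 151), (np.float64(0.618), 1), (None, 0), (None, 0)]
[[229 223]] [[0.453 0.197 0.094]]
```

Emit:
{"api": "arm_command", "payload": {
  "deltas": [
    {"xyz": [-4,-1.4,0.3],"turn": 7},
    {"xyz": [-8,-2.8,0.5],"turn": 14},
    {"xyz": [-12,-4.2,0.7],"turn": 21},
    {"xyz": [-16,-5.6,1],"turn": 28},
    {"xyz": [-20,-7,1.2],"turn": 35}
  ],
  "force": 25
}}

```text
schema error: expected keys xyz, turn, jaw
```

```bash
python3 -c "
from h import *
go(.504,.376,.20,-4)"
```

```text
t 0.15 pos [0.1423 0.6082 0.2261] heading 76.83 tilt 0.07 q1,q7 [-1.44 -0.08]
delta cm [-40.51 -14.37   2.63] turn 80.83 rows>= 11.3 F [-0.2  0.  -0.4] w 0.997
```

Emit:
{"api": "arm_command", "payload": {
  "deltas": [
    {"xyz": [-4,-1.4,0.3],"turn": 7,"jaw": 0},
    {"xyz": [-8,-2.8,0.5],"turn": 14,"jaw": 0},
    {"xyz": [-12,-4.2,0.7],"turn": 21,"jaw": 0},
    {"xyz": [-16,-5.6,1],"turn": 28,"jaw": 0},
    {"xyz": [-20,-7,1.2],"turn": 35,"jaw": 0}
  ],
  "force": 25
}}

```text
clock: 0.57
position: [0.3189, 0.4952, 0.2142]
ee_rot: [1.29, 2.864, -0.002]
force: [0.0, 0.8, -0.3]
width: 1.0
```

```bash
python3 -c "
from h import *
go(.504,.376,.20,-4)"
```

```text
t 0.57 pos [0.3189 0.4952 0.2142] heading 41.5 tilt 0.09 q1,q7 [-1.24 -0.28]
delta cm [-21.19   5.97   1.43] turn 45.5 rows>= 6.4 F [ 0.   0.8 -0.3] w 1.0
```

Emit:
{"api": "arm_command", "payload": {
  "deltas": [
    {"xyz": [-4.2,1.2,0.3],"turn": 7,"jaw": 0},
    {"xyz": [-8,2.4,0.6],"turn": 14,"jaw": 0},
    {"xyz": [-12,3.6,0.9],"turn": 21,"jaw": 0},
    {"xyz": [-16,4.8,1.2],"turn": 28,"jaw": 0},
    {"xyz": [-20,5.8,1.4],"turn": 35,"jaw": 0}
  ]
}}

```text
clock: 0.98
position: [0.4943, 0.3839, 0.2]
ee_rot: [2.098, 2.338, -0.002]
force: [-0.4, 0.5, 0.4]
width: 1.001
```

```bash
python3 -c "
from h import *
go(.504,.376,.20,-4)"
```

```text
t 0.98 pos [0.4943 0.3839 0.2   ] heading 6.18 tilt 0.09 q1,q7 [-1.01 -0.46]
delta cm [-0.89  0.88  0.  ] turn 10.18 rows>= 1.4 F [-0.4  0.5  0.4] w 1.001
```

Emit:
{"api": "arm_command", "payload": {
  "deltas": [
    {"xyz": [-0.5,0.5,0],"turn": 5,"jaw": 0},
    {"xyz": [-0.9,0.9,0],"turn": 10.2,"jaw": 0},
    {"xyz": [-0.9,0.9,0],"turn": 10.2,"jaw": 0}
  ]
}}

```text
clock: 1.23
position: [0.5057, 0.374, 0.1996]
ee_rot: [2.305, 2.132, -0.003]
force: [0.2, -0.0, -0.1]
width: 1.003
```

```bash
python3 - <<'E'
from h import *
d=grab('wrist','w1'); P=cloud(d)
k=((P[...,2]>.033)&(P[...,2]<.046)&(d['depth']>0)).astype(np.uint8)
n,l,s,_=cv2.connectedComponentsWithStats(k); i=1+np.argmax(s[1:,4]); W=P[l==i]
print(s[i],cv2.minAreaRect((W[:,:2]*1000).astype(np.float32)),W.mean(0))
go(.504,.376,.06,-4)
E
```

```text
[ 298  165   62   97 5816] ((513.7870483398438, 375.2312316894531), (80.25882720947266, 49.549766540527344), 86.7757568359375) [0.51403585 0.37678869 0.0404586 ]
t 1.28 pos [0.5045 0.3753 0.1996] heading -4.01 tilt 0.14 q1,q7 [-1.02 -0.59]
delta cm [ 0.1  -0.04 13.96] turn -0.01 rows>= 3.3 F [-1.1  0.3  0.3] w 1.002
```

View pics/w1.png

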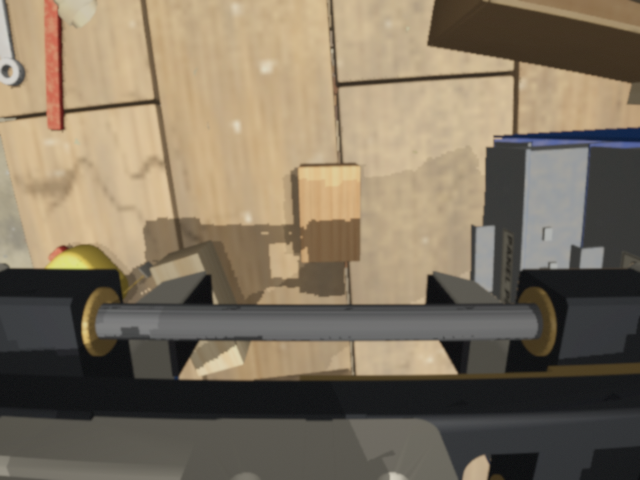

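The wrist view shows the short beech block at (329,213), 80 x 50 mm, at (0.514, 0.375), with the cabinet to its right. The gripper is set about 10 mm nearer the robot so its body clears the cabinet.

Emit:
{"api": "arm_command", "payload": {
  "deltas": [
    {"xyz": [0,0,4],"turn": -0.8,"jaw": 0},
    {"xyz": [0,0,8],"turn": -0.8,"jaw": 0},
    {"xyz": [0,0,12],"turn": -0.8,"jaw": 0},
    {"xyz": [0,0,14.5],"turn": -0.8,"jaw": 0},
    {"xyz": [0,0,14.5],"turn": -0.8,"jaw": 0}
  ]
}}

```text
clock: 1.7
position: [0.4998, 0.374, 0.0491]
ee_rot: [-2.277, -2.164, 0.018]
force: [-0.4, -0.9, -0.5]
width: 1.002
```

```bash
python3 -c "
from h import *
go(.504,.375,.006,-3.2)"
```

```text
t 1.7 pos [0.4998 0.374  0.0491] heading -2.91 tilt 0.66 q1,q7 [-0.97 -0.51]
delta cm [0.16 0.45 4.31] turn 0.29 rows>= 1.0 F [-0.4 -0.9 -0.5] w 1.002
```

Emit:
{"api": "arm_command", "payload": {
  "deltas": [
    {"xyz": [0.1,0.3,1.5],"turn": 0.2,"jaw": 0},
    {"xyz": [0.1,0.4,3],"turn": 0.3,"jaw": 0},
    {"xyz": [0.1,0.4,4.3],"turn": 0.3,"jaw": 0},
    {"xyz": [0.1,0.4,4.3],"turn": 0.3,"jaw": 0}
  ]
}}

```text
clock: 2.03
position: [0.5022, 0.3747, 0.005]
ee_rot: [-2.279, -2.161, 0.021]
force: [-1.3, 0.7, 0.4]
width: 1.001
```

```bash
python3 -c "
from h import *
go(.504,.375,.006,-3.2)"
```

```text
t 2.03 pos [0.5022 0.3747 0.005 ] heading -3.05 tilt 0.78 q1,q7 [-0.95 -0.49]
delta cm [ 0.04  0.18 -0.1 ] turn 0.15 rows>= 0.1 F [-1.3  0.7  0.4] w 1.001
```

Emit:
{"api": "arm_command", "payload": {
  "deltas": [
    {"xyz": [0,0,0],"turn": 0,"jaw": 160},
    {"xyz": [0,0,0],"turn": 0,"jaw": 160},
    {"xyz": [0,0,0],"turn": 0,"jaw": 160},
    {"xyz": [0,0,0],"turn": 0,"jaw": 160},
    {"xyz": [0,0,0],"turn": 0,"jaw": 160}
  ],
  "force": 25
}}

```text
clock: 2.45
position: [0.5029, 0.3751, 0.0059]
ee_rot: [-2.279, -2.161, 0.019]
force: [0.7, 0.2, -0.0]
width: 0.684
```

Emit:
{"api": "arm_command", "payload": {
  "deltas": [
    {"xyz": [0,0,0],"turn": 0,"jaw": 160},
    {"xyz": [0,0,0],"turn": 0,"jaw": 160},
    {"xyz": [0,0,0],"turn": 0,"jaw": 160}
  ]
}}

```text
clock: 2.7
position: [0.5032, 0.3752, 0.0064]
ee_rot: [-2.279, -2.161, 0.017]
force: [0.0, -0.3, 4.7]
width: 0.542
```

```bash
python3 -c "
from h import *
go(.504,.375,.12,-3.2)"
```

```text
t 2.7 pos [0.5032 0.3752 0.0064] heading -3.06 tilt 0.63 q1,q7 [-0.95 -0.49]
delta cm [-1.000e-01 -1.000e-02 -1.136e+01] turn 0.14 rows>= 2.7 F [ 0.  -0.3  4.7] w 0.542
```

Emit:
{"api": "arm_command", "payload": {
  "deltas": [
    {"xyz": [0,0,0],"turn": 0,"jaw": 160},
    {"xyz": [0,0,-2],"turn": 0,"jaw": 160},
    {"xyz": [0,0,-5],"turn": 0,"jaw": 160},
    {"xyz": [0,0,-9],"turn": 0,"jaw": 160},
    {"xyz": [0,0,-11],"turn": 0,"jaw": 160}
  ]
}}

```text
clock: 3.12
position: [0.5052, 0.3764, 0.1199]
ee_rot: [-2.28, -2.161, 0.013]
force: [0.9, 1.2, -0.2]
width: 0.538
```

```bash
python3 -c "
from h import *
go(.4788,.139,.12,2.93)"
```

```text
t 3.12 pos [0.5052 0.3764 0.1199] heading -3.08 tilt 0.47 q1,q7 [-0.99 -0.54]
delta cm [-23.85  -1.36   0.14] turn -6.01 rows>= 5.7 F [ 0.9  1.2 -0.2] w 0.538
```

Emit:
{"api": "arm_command", "payload": {
  "deltas": [
    {"xyz": [-3,-0.2,0],"turn": -1.5,"jaw": 160},
    {"xyz": [-7,-0.4,0],"turn": -3,"jaw": 160},
    {"xyz": [-11,-0.6,0],"turn": -4.5,"jaw": 160},
    {"xyz": [-15,-0.8,0],"turn": -6,"jaw": 160},
    {"xyz": [-19,-1.1,0],"turn": -6,"jaw": 160}
  ]
}}

```text
clock: 3.53
position: [0.4833, 0.1856, 0.121]
ee_rot: [-2.161, -2.279, 0.013]
force: [0.1, 0.1, -0.4]
width: 0.543
```

Emit:
{"api": "arm_command", "payload": {
  "deltas": [
    {"xyz": [-3,-0.2,-0.4],"turn": 0,"jaw": 160},
    {"xyz": [-5,-0.2,-0.4],"turn": 0,"jaw": 160},
    {"xyz": [-5,-0.2,-0.4],"turn": 0,"jaw": 160},
    {"xyz": [-5,-0.2,-0.4],"turn": 0,"jaw": 160}
  ]
}}

```text
clock: 3.87
position: [0.4839, 0.1344, 0.1254]
ee_rot: [-2.164, -2.276, 0.013]
force: [-1.2, 0.5, -0.2]
width: 0.545
```

```bash
python3 - <<'E'
from h import *
d=grab('wrist','w2'); e=grab('top','t2')
go(.4788,.139,.12,2.93)
E
```

```text
t 3.97 pos [0.4839 0.1366 0.1252] heading 3.1 tilt 0.47 q1,q7 [-0.7  -0.12]
delta cm [ 0.27 -0.49  0.52] turn 0.17 rows>= 0.2 F [-0.5  0.8 -0.7] w 0.546
```

View pics/w2.png

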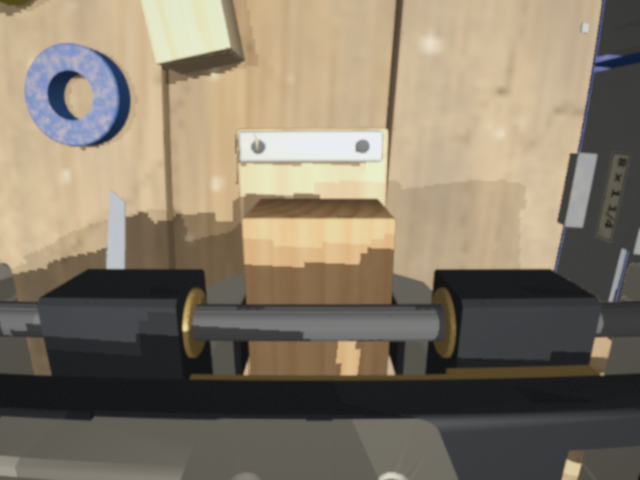

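View pics/t2.png

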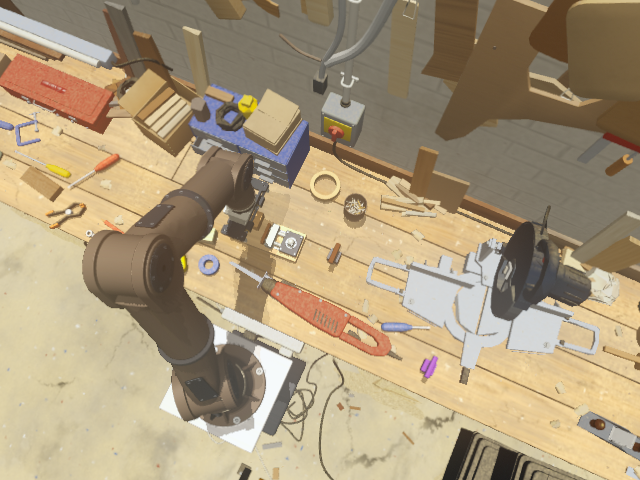

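```bash
python3 - <<'E'
from h import *
d=load('w2'); P=cloud(d); ok=d['depth']>0
def comp(k):
    n,l,s,c=cv2.connectedComponentsWithStats(k.astype(np.uint8)); i=1+np.argmax(s[1:,4]); return s[i],P[l==i]
v,u=np.mgrid[:480,:640]
s,W=comp(ok&(abs(P[...,2]-.05)<.007)&(v<180)&(u>220)&(u<410)); r=cv2.minAreaRect((W[:,:2]*1000).astype(np.float32)); print('stop',s,r,W[:,2].mean()); print(cv2.boxPoints(r))
z=P[250,320,2]; print('blk z',z)
s,W=comp(ok&(P[...,2]>.14)&(P[...,2]<.18)&(v>180)&(v<300)&(u>240)&(u<395)); print('block',s,np.median(W[:,2]));
W=W[abs(W[:,2]-np.median(W[:,2]))<.006]; 
r=cv2.minAreaRect((W[:,:2]*1000).astype(np.float32)); print(r); print(cv2.boxPoints(r))
for y0 in (.14,.15,.16,.165,.17): 
    q=W[abs(W[:,1]-y0)<.003]; print(y0,len(q),q.mean(0) if len(q) else'')
s,W=comp(ok&(abs(P[...,2]-.02)<.006)&(v<240)&(u>220)&(u<410)); print('base',s,W[:,0].min(),W[:,0].max(),W[:,1].max(),W[:,2].mean())
# from t2: jaw face etc
d=load('t2'); P=cloud(d); ok=d['depth']>0; v,u=np.mgrid[:480,:640]
for n,lo,hi in (('jaw',.044,.054),('housing',.032,.041),('spindle',.052,.075)):
    s,W=comp(ok&(P[...,2]>lo)&(P[...,2]<hi)&(u>262)&(u<312)&(v>220)&(v<265)); print(n,s,cv2.minAreaRect((W[:,:2]*1000).astype(np.float32)),W.mean(0))
E
```

```text
stop [ 239  131  144   32 4377] ((475.0736999511719, 193.0911102294922), (83.8304214477539, 17.84415054321289), 2.8441507816314697) 0.050573889162437775
[[432.7674  199.9224 ]
 [433.65283 182.10022]
 [517.38    186.25983]
 [516.49457 204.082  ]]
blk z 0.15989434790360446
block [  241   206   154    94 13987] 0.15953023166795394
((480.9436340332031, 159.71958923339844), (52.48835372924805, 30.750516891479492), 3.30531644821167)
[[453.85663 173.55612]
 [455.62958 142.85675]
 [508.03064 145.88306]
 [506.2577  176.58243]]
0.14 1 [0.45602473 0.14287957 0.15497863]
0.15 2404 [0.48253407 0.15005272 0.15962251]
0.16 2605 [0.48196156 0.16001783 0.15964556]
0.165 2673 [0.48183714 0.16501545 0.1596552 ]
0.17 2739 [0.48147418 0.17003111 0.15966134]
base [ 236  128  153  112 6336] 0.42482474698831385 0.5267930594819357 0.20653140046502216 0.020345026977637907
jaw [264 223  16  25 155] ((482.56304931640625, 66.01692962646484), (78.48912811279297, 24.308198928833008), 2.2587246894836426) [0.48135038 0.06580401 0.0491251 ]
housing [273 230  31  27 318] ((485.3502197265625, 12.395309448242188), (75.73411560058594, 84.0574951171875), 1.7008042335510254) [0.48463624 0.00433134 0.03662722]
spindle [287 238   8   8  39] ((486.1515197753906, -0.07495880126953125), (19.419038772583008, 20.098222732543945), 88.25206756591797) [ 4.85153347e-01 -1.91556513e-04  5.98169133e-02]
```

```bash
python3 - <<'E'
from h import *
d=load('top0'); P=cloud(d); ok=d['depth']>0; v,u=np.mgrid[:480,:640]; f=d['frame'].astype(int)
c=np.array([.4815,.0847]); a=np.radians(2.9); Rv=np.array([[np.cos(a),-np.sin(a)],[np.sin(a),np.cos(a)]])
k=ok&(u>225)&(u<312)&(v>200)&(v<265)
V=(P[...,:2]-c)@Rv
# height profile along vise y, |x|<25
for y in np.arange(-.12,.125,.004):
    q=k&(abs(V[...,0])<.025)&(abs(V[...,1]-y)<.002)
    if q.sum(): print(round(y*1000),(np.median(P[q][:,2])*1000).round(1),(P[q][:,2].max()*1000).round(1),np.median(f[q],axis=0).astype(int))
E
```

```text
-120 2.8 22.8 [158 133  94]
-116 20.8 42.0 [165 140  99]
-112 34.3 41.7 [146 139 128]
-108 36.6 41.5 [156 149 142]
-104 37.5 44.9 [156 149 142]
-100 36.0 43.4 [156 150 141]
-96 37.4 62.1 [156 150 141]
-92 41.8 64.5 [175 171 155]
-88 40.3 67.9 [202 203 193]
-84 47.6 65.6 [218 216 201]
-80 43.3 66.3 [195 196 189]
-76 43.6 61.6 [184 183 176]
-72 37.0 41.8 [172 170 162]
-68 37.2 46.4 [162 156 149]
-64 36.5 44.4 [155 149 140]
-60 37.5 42.6 [155 148 140]
-56 35.4 41.9 [159 153 142]
-52 25.2 35.8 [216 213 169]
-48 29.4 40.6 [232 228 175]
-44 25.4 39.4 [226 225 174]
-40 24.5 41.3 [219 219 174]
-36 26.4 42.2 [224 222 175]
-32 33.5 56.2 [160 143 108]
-28 45.8 54.8 [193 191 181]
-24 47.3 57.2 [235 238 238]
-20 50.2 55.9 [235 238 238]
-16 49.4 59.5 [235 238 238]
-12 49.3 57.1 [235 238 238]
-8 48.4 55.7 [234 237 237]
-4 37.9 38.0 [198 196 182]
0 37.9 52.9 [134 108  74]
4 47.4 56.4 [226 166  92]
8 46.4 53.4 [226 170  95]
12 38.3 38.3 [223 179 110]
16 20.5 25.8 [225 209 149]
20 20.2 29.2 [236 228 171]
24 20.7 29.0 [236 228 171]
28 20.5 27.0 [236 229 171]
32 19.2 24.7 [236 230 173]
36 18.4 24.5 [236 229 172]
40 19.6 27.1 [236 228 171]
44 22.8 28.1 [236 230 172]
48 19.1 24.6 [236 228 171]
52 21.4 29.0 [236 228 171]
56 20.7 27.0 [236 228 171]
60 21.1 25.6 [236 230 172]
64 22.1 25.5 [236 229 172]
68 20.2 28.3 [236 231 173]
72 20.9 26.3 [236 229 172]
76 18.9 29.7 [236 229 172]
80 20.3 26.4 [236 231 173]
84 21.2 28.4 [236 229 172]
88 21.3 27.2 [236 230 173]
92 19.0 25.2 [236 229 172]
96 20.8 44.6 [233 224 167]
100 34.3 62.3 [139 128  96]
104 50.4 60.7 [235 238 238]
108 52.5 55.8 [235 238 238]
112 49.7 94.3 [235 238 236]
116 50.2 56.7 [233 234 228]
120 46.4 46.4 [200 186 161]
```

```bash
python3 -c "
from h import *
go(.480,.1405,.06,2.93)"
```

```text
t 3.97 pos [0.4839 0.1366 0.1252] heading 3.1 tilt 0.47 q1,q7 [-0.7  -0.12]
delta cm [ 0.44 -0.32  6.52] turn 0.17 rows>= 1.6 F [-0.5  0.8 -0.7] w 0.546
```

Emit:
{"api": "arm_command", "payload": {
  "deltas": [
    {"xyz": [0.4,-0.3,0],"turn": 0.2,"jaw": 160},
    {"xyz": [0.4,-0.3,2],"turn": 0.2,"jaw": 160},
    {"xyz": [0.4,-0.3,4],"turn": 0.2,"jaw": 160},
    {"xyz": [0.4,-0.3,6],"turn": 0.2,"jaw": 160},
    {"xyz": [0.4,-0.3,6],"turn": 0.2,"jaw": 160}
  ]
}}

```text
clock: 4.38
position: [0.4777, 0.1412, 0.0621]
ee_rot: [-2.159, -2.277, 0.02]
force: [-0.7, -0.5, -0.5]
width: 0.542
```

```bash
python3 -c "
from h import *
go(.480,.1405,.027,2.93)"
```

```text
t 4.38 pos [0.4777 0.1412 0.0621] heading 3.04 tilt 0.77 q1,q7 [-0.67 -0.08]
delta cm [-0.06  0.27  3.51] turn 0.11 rows>= 0.8 F [-0.7 -0.5 -0.5] w 0.542
```

Emit:
{"api": "arm_command", "payload": {
  "deltas": [
    {"xyz": [-0.05,0.2,1],"turn": 0.1,"jaw": 160},
    {"xyz": [-0.05,0.2,2],"turn": 0.1,"jaw": 160},
    {"xyz": [-0.05,0.2,2.8],"turn": 0.1,"jaw": 160},
    {"xyz": [-0.05,0.2,3.3],"turn": 0.1,"jaw": 160},
    {"xyz": [-0.05,0.2,3.4],"turn": 0.1,"jaw": 160}
  ]
}}

```text
clock: 4.8
position: [0.479, 0.1405, 0.0274]
ee_rot: [-2.161, -2.275, 0.022]
force: [0.1, 0.5, 0.0]
width: 0.544
```

```bash
python3 -c "
from h import *
d=grab('wrist','w3')
go(.480,.1405,.0256,2.93)"
```

```text
t 4.85 pos [0.4792 0.1405 0.0277] heading 2.94 tilt 0.81 q1,q7 [-0.64 -0.05]
delta cm [-0.    0.09  0.21] turn 0.01 rows>= 0.1 F [-0.1  0.5 -0.3] w 0.541
```

View pics/w3.png

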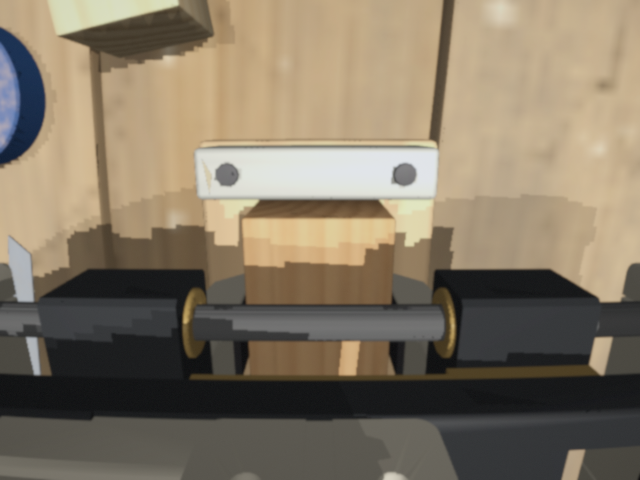

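The block (far end at rows 200–215) sits just short of the stop (front edge at row 198) and is centred. I'll lower the last 2 mm and release.

Emit:
{"api": "arm_command", "payload": {
  "deltas": [
    {"xyz": [0,0.05,0.15],"turn": 0,"jaw": 160},
    {"xyz": [0,0.05,0.25],"turn": 0,"jaw": 160},
    {"xyz": [0,0.05,0.25],"turn": 0,"jaw": 160}
  ]
}}

```text
clock: 5.1
position: [0.48, 0.1405, 0.0264]
ee_rot: [-2.161, -2.274, 0.019]
force: [-4.8, -0.3, 13.2]
width: 0.542
```

Emit:
{"api": "arm_command", "payload": {
  "deltas": [
    {"xyz": [0,0,0],"turn": 0,"jaw": 80},
    {"xyz": [0,0,0],"turn": 0,"jaw": 60},
    {"xyz": [0,0,0],"turn": 0,"jaw": 50},
    {"xyz": [0,0,0],"turn": 0,"jaw": 40},
    {"xyz": [0,0,0],"turn": 0,"jaw": 40}
  ]
}}

```text
clock: 5.52
position: [0.48, 0.1406, 0.0264]
ee_rot: [-2.161, -2.274, 0.019]
force: [-0.2, 1.2, -0.2]
width: 0.83
```

```bash
python3 -c "
from h import *
go(.480,.1405,.16,2.93)"
```

```text
t 5.52 pos [0.48   0.1406 0.0264] heading 2.91 tilt 0.74 q1,q7 [-0.64 -0.04]
delta cm [ -0.08  -0.16 -13.36] turn -0.02 rows>= 3.2 F [-0.2  1.2 -0.2] w 0.83
```

Emit:
{"api": "arm_command", "payload": {
  "deltas": [
    {"xyz": [0,0,-2.5],"turn": 0,"jaw": 40},
    {"xyz": [0,0,-6],"turn": 0,"jaw": 40},
    {"xyz": [0,0,-10],"turn": 0,"jaw": 40},
    {"xyz": [0,0,-14],"turn": 0,"jaw": 40},
    {"xyz": [0,0,-17],"turn": 0,"jaw": 40}
  ]
}}

```text
clock: 5.93
position: [0.4825, 0.1414, 0.1993]
ee_rot: [-2.163, -2.274, 0.017]
force: [1.0, 0.2, -0.2]
width: 0.844
```

```bash
python3 - <<'E'
from h import *
d=grab('wrist','w4'); P=cloud(d); ok=d['depth']>0
k=ok&(abs(P[...,2]-.06)<.006)
n,l,s,c=cv2.connectedComponentsWithStats(k.astype(np.uint8)); i=1+np.argmax(s[1:,4]); W=P[l==i]
print(s[i],cv2.minAreaRect((W[:,:2]*1000).astype(np.float32)),W[:,2].mean(),W[:,2].std())
o=observe();print(o['position'],o['joints'])
go(.507,-.143,.2,90)
E
```

```text
[ 284  170   67  102 6576] ((479.1545715332031, 141.03866577148438), (50.0799674987793, 80.13603973388672), 2.961942195892334) 0.0604847776933873 0.000767979684248375
[0.48515596 0.14217974 0.20398944] [-0.75566994  0.27350708  0.45775271  1.91514753 -0.1421903   0.98850218
 -0.18374403]
t 5.98 pos [0.4852 0.1422 0.204 ] heading 2.86 tilt 0.23 q1,q7 [-0.76 -0.18]
delta cm [-28.59   0.76   0.45] turn -87.14 rows>= 12.2 F [2.4 0.3 4.7] w 0.842
```

View pics/w4.png

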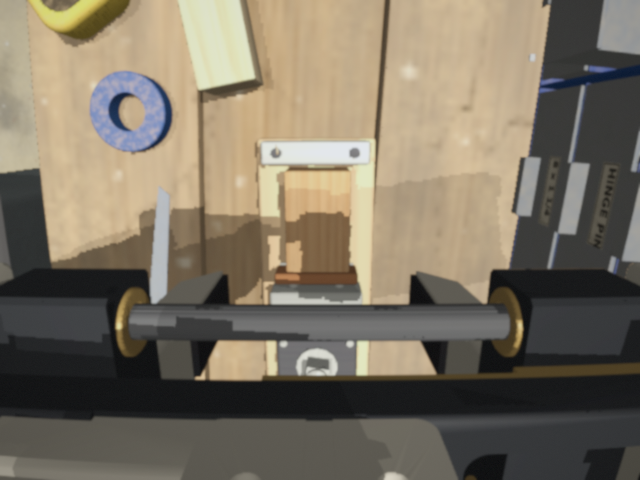

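Emit:
{"api": "arm_command", "payload": {
  "deltas": [
    {"xyz": [-3,0,0],"turn": -7,"jaw": 40},
    {"xyz": [-6.5,0.2,0],"turn": -14,"jaw": 40},
    {"xyz": [-10,0.3,0],"turn": -21,"jaw": 40},
    {"xyz": [-13,0.4,0],"turn": -28,"jaw": 40},
    {"xyz": [-16,0.5,0],"turn": -35,"jaw": 40}
  ]
}}

```text
clock: 6.4
position: [0.4979, -0.0188, 0.2043]
ee_rot: [-1.375, -2.823, 0.005]
force: [0.2, 0.3, -0.7]
width: 0.843
```

```bash
python3 -c "
from h import *
go(.507,-.143,.2,90)"
```

```text
t 6.4 pos [ 0.4979 -0.0188  0.2043] heading 38.06 tilt 0.22 q1,q7 [-0.4   0.73]
delta cm [-10.34  -6.94   0.45] turn -51.94 rows>= 7.3 F [ 0.2  0.3 -0.7] w 0.843
```

Emit:
{"api": "arm_command", "payload": {
  "deltas": [
    {"xyz": [-1.5,-1,0],"turn": -7,"jaw": 40},
    {"xyz": [-3,-2,0],"turn": -14,"jaw": 40},
    {"xyz": [-4.5,-3,0],"turn": -21,"jaw": 40},
    {"xyz": [-6,-4,0],"turn": -28,"jaw": 40},
    {"xyz": [-7.5,-5,0],"turn": -35,"jaw": 40}
  ]
}}

```text
clock: 6.82
position: [0.5046, -0.1096, 0.2042]
ee_rot: [-0.453, -3.105, 0.004]
force: [0.4, -0.2, -0.1]
width: 0.839
```

```bash
python3 -c "
from h import *
go(.507,-.143,.2,90)"
```

```text
t 6.82 pos [ 0.5046 -0.1096  0.2042] heading 73.39 tilt 0.24 q1,q7 [-0.15  1.51]
delta cm [-1.19 -3.13  0.43] turn -16.61 rows>= 2.3 F [ 0.4 -0.2 -0.1] w 0.839
```

Emit:
{"api": "arm_command", "payload": {
  "deltas": [
    {"xyz": [-0.5,-1.2,0],"turn": -6,"jaw": 40},
    {"xyz": [-1,-2.4,0],"turn": -12,"jaw": 40},
    {"xyz": [-1.2,-3.1,0],"turn": -16.6,"jaw": 40},
    {"xyz": [-1.2,-3.1,0],"turn": -16.6,"jaw": 40}
  ]
}}

```text
clock: 7.15
position: [0.5068, -0.145, 0.2041]
ee_rot: [0.001, -3.138, 0.005]
force: [0.2, 0.2, -0.1]
width: 0.841
```

```bash
python3 - <<'E'
from h import *
d=grab('wrist','w5'); P=cloud(d); ok=d['depth']>0
for lo,hi in((.055,.075),(.02,.04)):
    k=ok&(P[...,2]>lo)&(P[...,2]<hi)&(abs(P[...,0]-.507)<.06)&(abs(P[...,1]+.143)<.06)
    W=P[k]; print(k.sum(),cv2.minAreaRect((W[:,:2]*1000).astype(np.float32)),W[:,2].mean())
go(.507,-.143,.2,90)
E
```

```text
1802 ((506.6319580078125, -143.07498168945312), (69.82231140136719, 16.006101608276367), 0.4645189344882965) 0.06372335058815112
1041 ((506.82861328125, -142.80807495117188), (37.95859146118164, 38.128326416015625), 89.83440399169922) 0.0302489277523629
t 7.2 pos [ 0.5069 -0.1436  0.204 ] heading 89.8 tilt 0.27 q1,q7 [-0.05  1.84]
delta cm [-0.02  0.06  0.4 ] turn -0.2 rows>= 0.1 F [-0.5  0.3  0.7] w 0.841
```

View pics/w5.png

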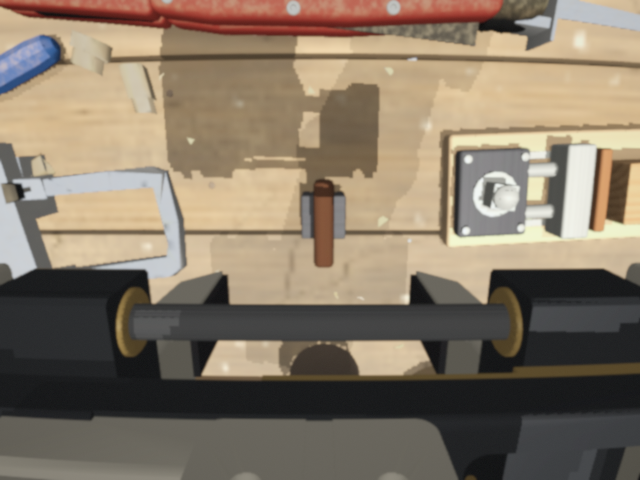

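```bash
python3 - <<'E'
from h import *
d=load('w5'); P=cloud(d); ok=d['depth']>0
k=ok&(P[...,2]>.005)&(P[...,1]<-.17)&(P[...,0]>.4)&(P[...,2]<.15)&(P[...,0]<.62)
W=P[k]; print(k.sum(), W.max(0),W.min(0))
for y0 in np.arange(-.34,-.17,.02):
    q=W[(W[:,1]>y0)&(W[:,1]<y0+.02)]
    if len(q)>3: print(y0.round(2),len(q),q[:,2].max().round(3),q[:,0].min().round(3),q[:,0].max().round(3))
f=d['frame'][:,:,::-1]; cv2.imwrite('pics/sp5.png',cv2.resize(f[125:250,440:600],None,fx=5,fy=5,interpolation=cv2.INTER_CUBIC))
s=ok&(P[...,2]>.048)&(abs(P[...,0]-.4855)<.03)&(abs(P[...,1])<.03)
W=P[s]; print('spindle',s.sum(),cv2.minAreaRect((W[:,:2]*1000).astype(np.float32)),W.mean(0))
s=ok&(P[...,2]>.0365+.005)&(P[...,2]<.075)&(abs(P[...,0]-.4855)<.03)&(abs(P[...,1])<.03)
W=P[s]; print(W[:,2].max())
for z0 in np.arange(.036,.066,.002):
    q=P[ok&(abs(P[...,2]-z0-.001)<.001)&(abs(P[...,0]-.4855)<.025)&(abs(P[...,1])<.025)]
    if len(q)>5: print(z0.round(3),len(q),q[:,:2].min(0).round(4),q[:,:2].max(0).round(4),q.mean(0)[:2].round(4))
E
```

```text
11344 [ 0.55450784 -0.25926735  0.08058692] [ 0.40001231 -0.41512006  0.00502621]
-0.34 557 0.056 0.466 0.547
-0.32 833 0.057 0.4 0.546
-0.3 1327 0.057 0.4 0.555
-0.28 2218 0.058 0.463 0.553
-0.26 102 0.055 0.504 0.546
spindle 768 ((485.3056945800781, 0.5655221939086914), (21.027530670166016, 20.45802116394043), 84.01515197753906) [ 0.48452736 -0.00199108  0.05891109]
0.06447578098245238
0.036 1522 [ 0.4605 -0.025 ] [0.5105 0.0249] [ 0.4846 -0.0023]
0.038 583 [ 0.4619 -0.025 ] [0.5101 0.0243] [ 0.4831 -0.0043]
0.04 44 [ 0.4702 -0.018 ] [0.5019 0.0131] [ 0.4854 -0.0077]
0.042 30 [ 0.4748 -0.0102] [0.493  0.0043] [ 0.4834 -0.0081]
0.044 29 [ 0.4745 -0.0103] [0.4944 0.0103] [ 0.4825 -0.0076]
0.046 36 [ 0.4744 -0.0102] [0.4939 0.0086] [ 0.4841 -0.0082]
0.048 28 [ 0.475  -0.0104] [0.4945 0.007 ] [ 0.483  -0.0076]
0.05 29 [ 0.4746 -0.0107] [0.4926 0.0045] [ 0.482  -0.0076]
0.052 34 [ 0.4744 -0.0102] [0.4939 0.0102] [ 0.4828 -0.0076]
0.054 55 [ 0.475  -0.0105] [0.4956 0.0117] [ 0.4838 -0.0042]
0.056 126 [ 0.4748 -0.0108] [0.4963 0.0107] [ 0.4851 -0.0033]
0.058 120 [ 0.4754 -0.009 ] [0.4951 0.0104] [ 0.4843 -0.0016]
0.06 180 [ 0.476  -0.0089] [0.4947 0.0098] [ 4.845e-01 -3.000e-04]
0.062 190 [ 0.478  -0.0061] [0.4921 0.0081] [4.853e-01 3.000e-04]
0.064 6 [ 0.4801 -0.0037] [0.4902 0.0026] [ 0.4859 -0.0016]
```

View pics/sp5.png

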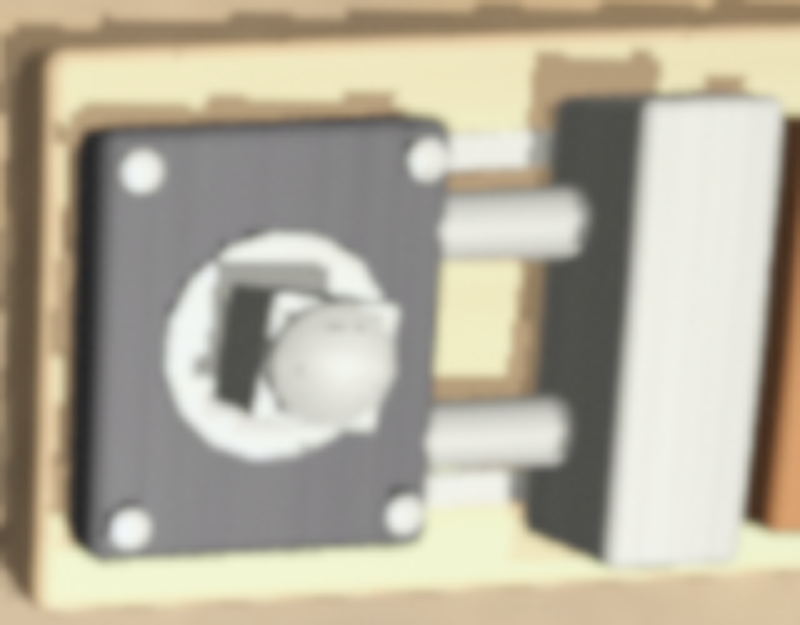

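```bash
python3 - <<'E'
from h import *
d=load('w5'); P=cloud(d); ok=d['depth']>0
q=P[ok&(P[...,2]>.042)&(P[...,2]<.054)&(abs(P[...,0]-.4855)<.025)&(P[...,1]<.0)&(P[...,1]>-.02)]
c,m=np.polyfit(q[:,0],q[:,1],1); print(len(q),'face slope deg',np.degrees(np.arctan(c)),'y at .4855',c*.4855+m, q[:,1].std())
for _ in range(3):
    r=q[:,1]-(c*q[:,0]+m); q=q[abs(r)<.0015]; c,m=np.polyfit(q[:,0],q[:,1],1)
print(len(q),np.degrees(np.arctan(c)),c*.4855+m)
g=P[ok&(P[...,2]>.0545)&(P[...,2]<.058)&(abs(P[...,0]-.4855)<.025)&(abs(P[...,1])<.025)]
print(cv2.minAreaRect((g[:,:2]*1000).astype(np.float32)))
E
```

```text
173 face slope deg -9.78795632115533 y at .4855 -0.0091149093111806 0.0015679539226113493
164 -6.446126226392857 -0.009254875511376243
((485.3465270996094, 0.5860061645507812), (20.898298263549805, 20.46472930908203), 83.63973999023438)
```

Key at (323,222) in this view: position (0.5067, -0.1430), yaw about 0.2°. The spindle at (500,195) is turned to about -6.4° in the world frame. Descending on the key now.

Emit:
{"api": "arm_command", "payload": {
  "deltas": [
    {"xyz": [0,0,4],"turn": -0.3,"jaw": 60},
    {"xyz": [0,0.05,8],"turn": -0.3,"jaw": 80},
    {"xyz": [0,0.05,11],"turn": -0.3,"jaw": 80},
    {"xyz": [0,0.05,12.5],"turn": -0.3,"jaw": 80},
    {"xyz": [0,0.05,12.5],"turn": -0.3,"jaw": 80}
  ]
}}

```text
clock: 7.62
position: [0.5039, -0.1417, 0.0756]
ee_rot: [-0.0, -3.131, 0.001]
force: [-0.9, 0.0, 0.6]
width: 0.687
```

```bash
python3 -c "
from h import *
go(.5067,-.143,.036,90.2)"
```

```text
t 7.62 pos [ 0.5039 -0.1417  0.0756] heading 90.0 tilt 0.6 q1,q7 [-0.01  1.9 ]
delta cm [-0.33 -0.13  3.96] turn -0.2 rows>= 1.0 F [-0.9  0.   0.6] w 0.687
```

Emit:
{"api": "arm_command", "payload": {
  "deltas": [
    {"xyz": [-0.3,-0.1,1],"turn": -0.2,"jaw": 80},
    {"xyz": [-0.3,-0.1,2.5],"turn": -0.2,"jaw": 80},
    {"xyz": [-0.3,-0.1,3.7],"turn": -0.2,"jaw": 80},
    {"xyz": [-0.3,-0.1,3.9],"turn": -0.2,"jaw": 80},
    {"xyz": [-0.3,-0.1,3.9],"turn": -0.2,"jaw": 80}
  ]
}}

```text
clock: 8.03
position: [0.5068, -0.1424, 0.0367]
ee_rot: [0.005, -3.131, 0.001]
force: [-0.1, 0.9, -0.3]
width: 0.688
```

```bash
python3 -c "
from h import *
go(.5067,-.143,.036,90.2)"
```

```text
t 8.03 pos [ 0.5068 -0.1424  0.0367] heading 90.17 tilt 0.6 q1,q7 [0.01 1.93]
delta cm [ 0.01 -0.06  0.08] turn -0.03 rows>= 0.0 F [-0.1  0.9 -0.3] w 0.688
```

Emit:
{"api": "arm_command", "payload": {
  "deltas": [
    {"xyz": [0,-0.05,0.05],"turn": 0,"jaw": 140},
    {"xyz": [0,-0.05,0.05],"turn": 0,"jaw": 190},
    {"xyz": [0,-0.05,0.05],"turn": 0,"jaw": 240},
    {"xyz": [0,-0.05,0.05],"turn": 0,"jaw": 240},
    {"xyz": [0,-0.05,0.05],"turn": 0,"jaw": 240}
  ],
  "force": 60
}}

```text
clock: 8.45
position: [0.5071, -0.1429, 0.0367]
ee_rot: [0.005, -3.132, 0.001]
force: [-0.3, 0.1, 0.4]
width: 0.375
```

Emit:
{"api": "arm_command", "payload": {
  "deltas": [
    {"xyz": [0,0,0],"turn": 0,"jaw": 240},
    {"xyz": [0,0,0],"turn": 0,"jaw": 240},
    {"xyz": [0,0,0],"turn": 0,"jaw": 240},
    {"xyz": [0,0,0],"turn": 0,"jaw": 240},
    {"xyz": [0,0,0],"turn": 0,"jaw": 240}
  ]
}}

```text
clock: 8.87
position: [0.507, -0.1429, 0.0367]
ee_rot: [0.004, -3.132, 0.001]
force: [1.3, 0.6, 1.2]
width: 0.169
```

```bash
python3 -c "
from h import *
go(.5067,-.143,.15,90.2)"
```

```text
t 8.87 pos [ 0.507  -0.1429  0.0367] heading 90.16 tilt 0.56 q1,q7 [0.01 1.93]
delta cm [  0.14  -0.02 -11.33] turn -0.04 rows>= 2.7 F [1.3 0.6 1.2] w 0.169
```

Emit:
{"api": "arm_command", "payload": {
  "deltas": [
    {"xyz": [0,0,0],"turn": 0,"jaw": 240},
    {"xyz": [0,0,-2],"turn": 0,"jaw": 240},
    {"xyz": [0,0,-5],"turn": 0,"jaw": 240},
    {"xyz": [0,0,-9],"turn": 0,"jaw": 240},
    {"xyz": [0,0,-11],"turn": 0,"jaw": 240}
  ]
}}

```text
clock: 9.28
position: [0.509, -0.1433, 0.15]
ee_rot: [0.004, -3.134, 0.002]
force: [1.1, -0.3, -0.7]
width: 0.17
```

```bash
python3 -c "
from h import *
go(.4855,.0002,.15,83.6)"
```

```text
t 9.28 pos [ 0.509  -0.1433  0.15  ] heading 90.14 tilt 0.41 q1,q7 [-0.04  1.87]
delta cm [ 2.320e+00  1.436e+01 -1.000e-02] turn 6.54 rows>= 3.5 F [ 1.1 -0.3 -0.7] w 0.17
```

Emit:
{"api": "arm_command", "payload": {
  "deltas": [
    {"xyz": [0.5,2.5,0],"turn": 1.5,"jaw": 240},
    {"xyz": [1,6.5,0],"turn": 3.5,"jaw": 240},
    {"xyz": [1.7,10.5,0],"turn": 5,"jaw": 240},
    {"xyz": [2.3,14.4,0],"turn": 6.5,"jaw": 240},
    {"xyz": [2.3,14.4,0],"turn": 6.5,"jaw": 240}
  ]
}}

```text
clock: 9.7
position: [0.4841, 0.0093, 0.1495]
ee_rot: [-0.161, -3.128, -0.003]
force: [-0.1, 0.0, -1.3]
width: 0.166
```

```bash
python3 - <<'E'
from h import *
d=grab('wrist','w6'); e=grab('scene','s6')
cv2.imwrite('pics/s6c.png',cv2.resize(e['frame'][220:340,200:360,::-1],None,fx=5,fy=5,interpolation=cv2.INTER_CUBIC))
P=cloud(d); ok=d['depth']>0
k=ok&(P[...,2]>.16)&(P[...,2]<.195); 
v,u=np.mgrid[:480,:640]; k&=(v<295)&(u>230)&(u<410)
W=P[k]; print(k.sum(), W.mean(0) if k.sum() else'', cv2.minAreaRect((W[:,:2]*1000).astype(np.float32)) if k.sum()>3 else '')
go(.4855,.0002,.105,83.6)
E
```

```text
3688 [0.46171428 0.01051596 0.17486134] ((461.81884765625, 10.59809684753418), (32.9130744934082, 26.23853302001953), 84.15765380859375)
t 9.8 pos [0.4852 0.0025 0.1498] heading 83.9 tilt 0.44 q1,q7 [-0.33  1.46]
delta cm [-0.09 -0.22  4.48] turn 0.3 rows>= 1.1 F [ 0.4 -1.2 -0.3] w 0.17
```

View pics/w6.png

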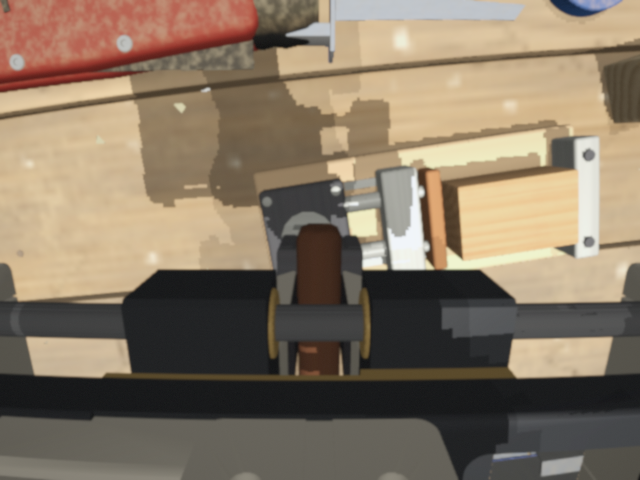

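View pics/s6c.png

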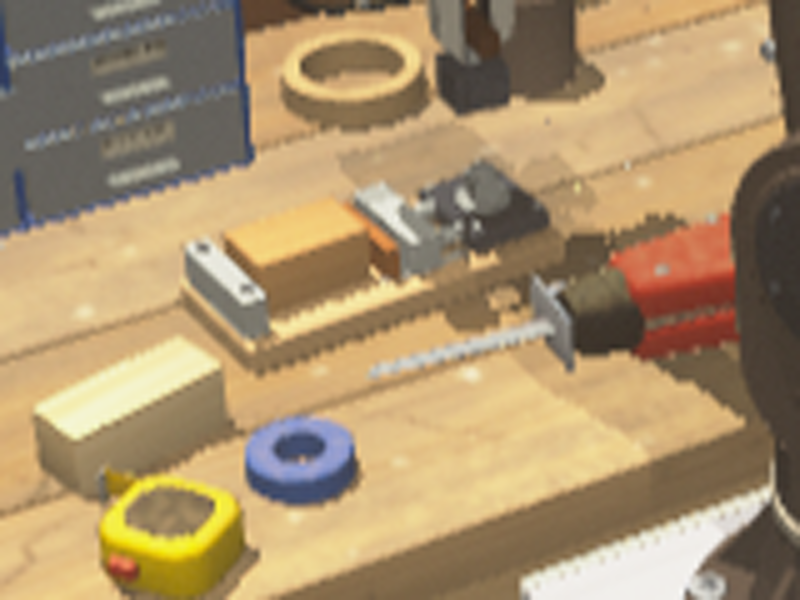

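Key held upright in the fingers and over the spindle, block sitting in the vise with small gaps. Approaching to just above the pilot nose.

Emit:
{"api": "arm_command", "payload": {
  "deltas": [
    {"xyz": [-0.1,-0.2,1],"turn": 0.3,"jaw": 240},
    {"xyz": [-0.1,-0.2,2.5],"turn": 0.3,"jaw": 240},
    {"xyz": [-0.1,-0.2,3.9],"turn": 0.3,"jaw": 240},
    {"xyz": [-0.1,-0.2,4.3],"turn": 0.3,"jaw": 240},
    {"xyz": [-0.1,-0.2,4.3],"turn": 0.3,"jaw": 240}
  ]
}}

```text
clock: 10.22
position: [0.4847, -0.0012, 0.1053]
ee_rot: [-0.179, -3.126, 0.004]
force: [-0.2, 0.2, -1.8]
width: 0.173
```

```bash
python3 - <<'E'
from h import *
go(.4855,.0002,.0747,83.6)
E
```

```text
t 10.22 pos [ 0.4847 -0.0012  0.1053] heading 83.46 tilt 0.61 q1,q7 [-0.3   1.48]
delta cm [-0.09  0.16  3.06] turn -0.14 rows>= 0.7 F [-0.2  0.2 -1.8] w 0.173
```

Emit:
{"api": "arm_command", "payload": {
  "deltas": [
    {"xyz": [-0.1,0.15,0],"turn": -0.1,"jaw": 240},
    {"xyz": [-0.1,0.15,0],"turn": -0.1,"jaw": 240},
    {"xyz": [-0.1,0.15,0.4],"turn": -0.1,"jaw": 240},
    {"xyz": [-0.1,0.15,0.8],"turn": -0.1,"jaw": 240},
    {"xyz": [-0.1,0.15,0.8],"turn": -0.1,"jaw": 240}
  ]
}}

```text
clock: 10.63
position: [0.4855, 0.0001, 0.0968]
ee_rot: [-0.176, -3.126, 0.004]
force: [-0.6, 0.1, -1.8]
width: 0.172
```

```bash
python3 - <<'E'
from h import *
go(.4855,.0002,.0747,83.6)
E
```

```text
t 10.63 pos [4.855e-01 1.000e-04 9.680e-02] heading 83.57 tilt 0.64 q1,q7 [-0.3   1.49]
delta cm [-0.02  0.01  2.21] turn -0.03 rows>= 0.5 F [-0.6  0.1 -1.8] w 0.172
```

Emit:
{"api": "arm_command", "payload": {
  "deltas": [
    {"xyz": [0,0,0.2],"turn": 0,"jaw": 240},
    {"xyz": [0,0,0.4],"turn": 0,"jaw": 240},
    {"xyz": [0,0,0.6],"turn": 0,"jaw": 240},
    {"xyz": [0,0,0.8],"turn": 0,"jaw": 240}
  ]
}}

```text
clock: 10.97
position: [0.4854, 0.0002, 0.0887]
ee_rot: [-0.175, -3.126, 0.004]
force: [-0.9, -0.1, -1.9]
width: 0.168
```

```bash
python3 - <<'E'
from h import *
go(.4855,.0002,.0747,83.6); print(observe()['ft_torque'])
E
```

```text
t 10.97 pos [4.854e-01 2.000e-04 8.870e-02] heading 83.58 tilt 0.63 q1,q7 [-0.3   1.49]
delta cm [-0.02  0.    1.4 ] turn -0.02 rows>= 0.3 F [-0.9 -0.1 -1.9] w 0.168
[ 0.0789592  -0.05171522 -0.03541654]
```

It is 4 mm below the square's top with no reaction force, so it is entering. Continuing down.

Emit:
{"api": "arm_command", "payload": {
  "deltas": [
    {"xyz": [0,0,0.3],"turn": 0,"jaw": 240},
    {"xyz": [0,0,0.6],"turn": 0,"jaw": 240},
    {"xyz": [0,0,0.9],"turn": 0,"jaw": 240},
    {"xyz": [0,0,1.2],"turn": 0,"jaw": 240},
    {"xyz": [0,0,1.2],"turn": 0,"jaw": 240}
  ]
}}

```text
clock: 11.38
position: [0.4849, 0.0002, 0.076]
ee_rot: [-0.175, -3.125, 0.004]
force: [-0.5, -0.6, -1.8]
width: 0.168
```

```bash
python3 - <<'E'
from h import *
go(.4855,.0002,.0747,83.6); print(observe()['ft_torque'])
E
```

```text
t 11.38 pos [4.849e-01 2.000e-04 7.600e-02] heading 83.58 tilt 0.69 q1,q7 [-0.29  1.5 ]
delta cm [-0.06  0.01  0.13] turn -0.02 rows>= 0.0 F [-0.5 -0.6 -1.8] w 0.168
[-0.05385586  0.00421863 -0.00012599]
```

Emit:
{"api": "arm_command", "payload": {
  "deltas": [
    {"xyz": [0,0,0.1],"turn": 0,"jaw": 240},
    {"xyz": [0,0,0.15],"turn": 0,"jaw": 240},
    {"xyz": [0,0,0.2],"turn": 0,"jaw": 240},
    {"xyz": [0,0,0.2],"turn": 0,"jaw": 240}
  ]
}}

```text
clock: 11.72
position: [0.485, 0.0002, 0.0744]
ee_rot: [-0.175, -3.125, 0.004]
force: [-1.9, 0.8, 5.0]
width: 0.17
```

```bash
python3 - <<'E'
from h import *
go(.4855,.0002,.0747,83.6); print(observe()['ft_torque'])
E
```

```text
t 11.72 pos [4.85e-01 2.00e-04 7.44e-02] heading 83.58 tilt 0.68 q1,q7 [-0.29  1.5 ]
delta cm [-0.05  0.01 -0.03] turn -0.02 rows>= 0.0 F [-1.9  0.8  5. ] w 0.17
[-0.02238279  0.45182233  0.02604021]
```

Emit:
{"api": "arm_command", "payload": {
  "deltas": [
    {"xyz": [0,0,0.05],"turn": 4,"jaw": 240},
    {"xyz": [0,0,0.05],"turn": 8,"jaw": 240},
    {"xyz": [0,0,0.05],"turn": 12,"jaw": 240},
    {"xyz": [0,0,0.05],"turn": 16,"jaw": 240},
    {"xyz": [0,0,0.05],"turn": 20,"jaw": 240}
  ]
}}

```text
clock: 12.13
position: [0.4853, 0.0013, 0.0745]
ee_rot: [-0.719, -3.048, 0.005]
force: [-1.0, 3.5, 5.0]
width: 0.171
```

```bash
python3 - <<'E'
from h import *
go(.4855,.0002,.0747,21); print(observe()['ft_torque'])
E
```

```text
t 12.13 pos [0.4853 0.0013 0.0745] heading 63.46 tilt 0.62 q1,q7 [-0.36  1.22]
delta cm [-0.07 -0.09 -0.02] turn 42.46 rows>= 5.9 F [-1.   3.5  5. ] w 0.171
[0.83991802 0.33619888 0.18989677]
```

Emit:
{"api": "arm_command", "payload": {
  "deltas": [
    {"xyz": [0,-0.05,0.03],"turn": 4,"jaw": 240},
    {"xyz": [0,-0.05,0.03],"turn": 8,"jaw": 240},
    {"xyz": [-0.05,-0.05,0.03],"turn": 12,"jaw": 240},
    {"xyz": [-0.05,-0.05,0.03],"turn": 16,"jaw": 240},
    {"xyz": [-0.05,-0.05,0.03],"turn": 20,"jaw": 240}
  ]
}}

```text
clock: 12.55
position: [0.4854, 0.0016, 0.0745]
ee_rot: [-1.24, -2.875, 0.006]
force: [-2.8, 3.9, 3.6]
width: 0.17
```

```bash
python3 - <<'E'
from h import *
go(.4855,.0002,.0747,21); print(observe()['ft_torque'])
E
```

```text
t 12.55 pos [0.4854 0.0016 0.0745] heading 43.33 tilt 0.64 q1,q7 [-0.44  0.94]
delta cm [-0.11 -0.09 -0.02] turn 22.33 rows>= 3.1 F [-2.8  3.9  3.6] w 0.17
[0.74455387 0.51628664 0.14351232]
```

Emit:
{"api": "arm_command", "payload": {
  "deltas": [
    {"xyz": [-0.05,-0.05,0.03],"turn": 3,"jaw": 240},
    {"xyz": [-0.05,-0.05,0.03],"turn": 6,"jaw": 240},
    {"xyz": [-0.05,-0.05,0.03],"turn": 9,"jaw": 240},
    {"xyz": [-0.05,-0.05,0.03],"turn": 12,"jaw": 240},
    {"xyz": [-0.05,-0.05,0.03],"turn": 15,"jaw": 240}
  ]
}}

```text
clock: 12.97
position: [0.4854, 0.0018, 0.0745]
ee_rot: [-1.607, -2.688, 0.007]
force: [-0.3, 2.8, 2.2]
width: 0.17
```

```bash
python3 - <<'E'
from h import *
go(.4855,.0002,.0747,21); print(observe()['ft_torque'])
E
```

```text
t 12.97 pos [0.4854 0.0018 0.0745] heading 28.25 tilt 0.64 q1,q7 [-0.49  0.73]
delta cm [-0.15 -0.07 -0.02] turn 7.25 rows>= 1.0 F [-0.3  2.8  2.2] w 0.17
[0.57037988 0.2902821  0.23453123]
```

Emit:
{"api": "arm_command", "payload": {
  "deltas": [
    {"xyz": [-0.05,0,0.03],"turn": 2,"jaw": 240},
    {"xyz": [-0.05,0,0.03],"turn": 4,"jaw": 240},
    {"xyz": [-0.05,0,0.03],"turn": 6,"jaw": 240},
    {"xyz": [-0.05,0,0.03],"turn": 8,"jaw": 240},
    {"xyz": [-0.05,0,0.03],"turn": 8,"jaw": 240}
  ]
}}

```text
clock: 13.38
position: [0.4856, 0.002, 0.0744]
ee_rot: [-1.791, -2.568, 0.007]
force: [-1.9, 1.8, 4.3]
width: 0.174
```

```bash
python3 - <<'E'
from h import *
go(.4855,.0002,.0747,21); print(observe()['ft_torque'])
E
```

```text
t 13.38 pos [0.4856 0.002  0.0744] heading 20.21 tilt 0.65 q1,q7 [-0.52  0.62]
delta cm [-0.16 -0.07 -0.03] turn -0.79 rows>= 0.1 F [-1.9  1.8  4.3] w 0.174
[0.48309638 0.56578201 0.15792991]
```

```bash
python3 - <<'E'
from h import *
d=grab('wrist','w7'); e=grab('scene','s7')
cv2.imwrite('pics/s7c.png',cv2.resize(e['frame'][220:340,200:360,::-1],None,fx=5,fy=5,interpolation=cv2.INTER_CUBIC))
E
```

```text
(no output)
```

View pics/w7.png

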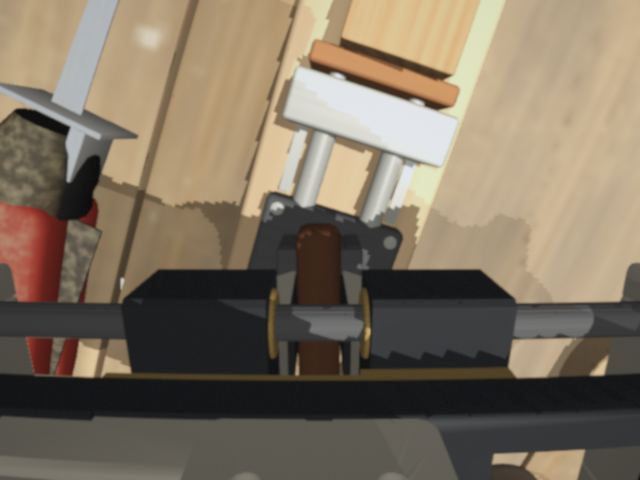

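View pics/s7c.png

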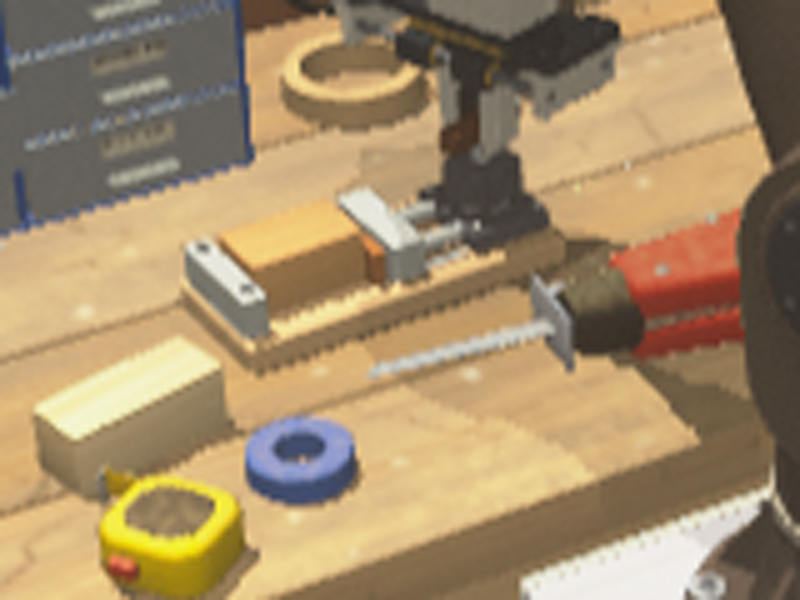

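The handle is still square with the fingers. The jaw (row ~75) has just reached the block and its springs are starting to compress. The socket's free play means the spindle lags the key, so I keep turning.

Emit:
{"api": "arm_command", "payload": {
  "deltas": [
    {"xyz": [-0.05,0,0.03],"turn": 2,"jaw": 240},
    {"xyz": [-0.05,0,0.03],"turn": 4,"jaw": 240},
    {"xyz": [-0.05,0,0.03],"turn": 6,"jaw": 240},
    {"xyz": [-0.05,0,0.03],"turn": 6,"jaw": 240}
  ]
}}

```text
clock: 13.82
position: [0.4857, 0.0019, 0.0744]
ee_rot: [-1.92, -2.473, 0.007]
force: [-2.5, 2.1, 7.1]
width: 0.164
```

```bash
python3 - <<'E'
from h import *
go(.4855,.0002,.0747,12); print(observe()['ft_torque'])
E
```

```text
t 13.82 pos [0.4857 0.0019 0.0744] heading 14.34 tilt 0.67 q1,q7 [-0.54  0.54]
delta cm [-0.16 -0.06 -0.03] turn 2.34 rows>= 0.3 F [-2.5  2.1  7.1] w 0.164
[0.54421784 0.71320272 0.15417552]
```

Emit:
{"api": "arm_command", "payload": {
  "deltas": [
    {"xyz": [-0.05,0,0],"turn": 2,"jaw": 240},
    {"xyz": [-0.05,0,0],"turn": 4,"jaw": 240},
    {"xyz": [-0.05,0,0],"turn": 5,"jaw": 240},
    {"xyz": [-0.05,0,0],"turn": 5,"jaw": 240}
  ]
}}

```text
clock: 14.15
position: [0.4857, 0.002, 0.0744]
ee_rot: [-2.025, -2.387, 0.008]
force: [-2.5, 3.5, 4.7]
width: 0.172
```

```bash
python3 - <<'E'
from h import *
go(.4855,.0002,.0747,12); print(observe()['ft_torque'])
E
```

```text
t 14.15 pos [0.4857 0.002  0.0744] heading 9.4 tilt 0.7 q1,q7 [-0.55  0.47]
delta cm [-0.17 -0.04 -0.03] turn -2.6 rows>= 0.4 F [-2.5  3.5  4.7] w 0.172
[0.71766313 0.59932217 0.33883226]
```

Emit:
{"api": "arm_command", "payload": {
  "deltas": [
    {"xyz": [-0.05,0,0],"turn": 1.5,"jaw": 240},
    {"xyz": [-0.05,0,0],"turn": 3,"jaw": 240},
    {"xyz": [-0.05,0,0],"turn": 4,"jaw": 240},
    {"xyz": [-0.05,0,0],"turn": 4,"jaw": 240}
  ]
}}

```text
clock: 14.48
position: [0.4857, 0.0019, 0.0744]
ee_rot: [-2.107, -2.315, 0.008]
force: [-2.2, 4.6, 4.0]
width: 0.171
```

```bash
python3 - <<'E'
from h import *
d=grab('wrist','w8')
go(.4855,.0002,.0747,12); print(observe()['ft_torque'])
P=cloud(d); ok=d['depth']>0
c=np.array([.4815,.0847]); a=np.radians(2.9); Rv=np.array([[np.cos(a),-np.sin(a)],[np.sin(a),np.cos(a)]])
V=(P[...,:2]-c)@Rv
f=d['frame']
for y in np.arange(-.04,.05,.004):
    q=ok&(abs(V[...,0])<.02)&(abs(V[...,1]-y)<.002)&(P[...,2]<.07)
    if q.sum(): print(round(y*1000),(np.median(P[q][:,2])*1000).round(1),np.median(f[q],axis=0).astype(int))
E
```

```text
t 14.53 pos [0.4857 0.0019 0.0744] heading 5.45 tilt 0.72 q1,q7 [-0.57  0.42]
delta cm [-0.17 -0.03 -0.03] turn -6.55 rows>= 0.9 F [-2.4  4.8  4. ] w 0.17
[1.11385398 0.59948675 0.95276021]
-40 21.2 [216 202 165]
-36 21.3 [218 202 165]
-32 21.3 [219 202 165]
-28 21.3 [220 202 165]
-24 21.3 [221 202 165]
-20 21.4 [213 200 164]
-16 34.9 [138 120 107]
-12 49.5 [217 217 209]
-8 49.5 [223 224 216]
-4 49.5 [227 227 219]
0 49.5 [228 232 236]
4 49.6 [228 232 236]
8 49.1 [225 228 224]
12 47.1 [199 146 100]
16 47.6 [209 154 106]
20 54.5 [126  89  59]
24 60.5 [224 195 146]
28 60.6 [223 194 146]
32 60.6 [222 194 145]
36 60.5 [222 194 145]
```

View pics/w8.png

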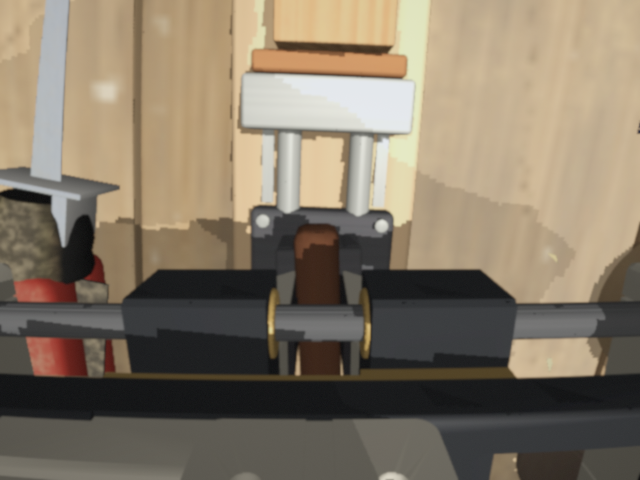

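Moment about z jumped to 0.95 N m, so the spindle is at its stop. The jaw advanced about 15 mm and the gap to its wooden face has closed onto the block. I'll ease the wind-up slightly, then release.

Emit:
{"api": "arm_command", "payload": {
  "deltas": [
    {"xyz": [0,0,0],"turn": -1,"jaw": 240},
    {"xyz": [0,0,0],"turn": -2,"jaw": 240},
    {"xyz": [0,0,0],"turn": -2,"jaw": 240}
  ]
}}

```text
clock: 14.78
position: [0.4857, 0.0019, 0.0744]
ee_rot: [-2.063, -2.354, 0.008]
force: [-1.9, 3.7, 2.7]
width: 0.168
```

```bash
python3 - <<'E'
from h import *
go(.4857,.0019,.0744,12); print(observe()['ft_torque'])
E
```

```text
t 14.78 pos [0.4857 0.0019 0.0744] heading 7.53 tilt 0.72 q1,q7 [-0.56  0.45]
delta cm [-0.  0.  0.] turn -4.47 rows>= 0.6 F [-1.9  3.7  2.7] w 0.168
[0.95718752 0.52864131 0.39502764]
```

Emit:
{"api": "arm_command", "payload": {
  "deltas": [
    {"xyz": [0,0,0],"turn": 0,"jaw": 200},
    {"xyz": [0,0,0],"turn": 0,"jaw": 180},
    {"xyz": [0,0,0],"turn": 0,"jaw": 150},
    {"xyz": [0,0,0],"turn": 0,"jaw": 120},
    {"xyz": [0,0,0],"turn": 0,"jaw": 120}
  ]
}}

```text
clock: 15.2
position: [0.4858, 0.0015, 0.0744]
ee_rot: [-2.065, -2.353, 0.008]
force: [0.1, 0.5, 0.5]
width: 0.456
```

```bash
python3 - <<'E'
from h import *
go(.4857,.0019,.0744,12); print(observe()['ft_torque'])
E
```

```text
t 15.2 pos [0.4858 0.0015 0.0744] heading 7.48 tilt 0.69 q1,q7 [-0.56  0.45]
delta cm [ 0.04 -0.01  0.  ] turn -4.52 rows>= 0.6 F [0.1 0.5 0.5] w 0.456
[-0.11717452  0.00597266  0.06274751]
```

Free of contact. Lifting straight up.

Emit:
{"api": "arm_command", "payload": {
  "deltas": [
    {"xyz": [0,0,-1],"turn": 0,"jaw": 100},
    {"xyz": [0,0,-3],"turn": 0,"jaw": 100},
    {"xyz": [0,0,-6],"turn": 0,"jaw": 100},
    {"xyz": [0,0,-10],"turn": 0,"jaw": 100},
    {"xyz": [0,0,-14],"turn": 0,"jaw": 100}
  ]
}}

```text
clock: 15.62
position: [0.4866, 0.0002, 0.2162]
ee_rot: [-2.066, -2.352, 0.011]
force: [1.1, 1.8, 0.6]
width: 0.609
```

Emit:
{"api": "arm_command", "payload": {
  "deltas": [
    {"xyz": [-3,0,-1],"turn": 0,"jaw": 100},
    {"xyz": [-6,0,-1],"turn": 0,"jaw": 100},
    {"xyz": [-6,0,-1],"turn": 0,"jaw": 100},
    {"xyz": [-6,0,-1],"turn": 0,"jaw": 100}
  ]
}}

```text
clock: 15.95
position: [0.4944, -0.0613, 0.2269]
ee_rot: [-2.072, -2.348, 0.01]
force: [0.3, 0.8, -0.3]
width: 0.605
```

```bash
python3 - <<'E'
from h import *
d=grab('wrist','w9'); e=grab('scene','s9')
cv2.imwrite('pics/s9c.png',cv2.resize(e['frame'][220:340,200:360,::-1],None,fx=5,fy=5,interpolation=cv2.INTER_CUBIC))
o=observe(); print(o['clock'],o['position'],o['force'],o['width'])
P=cloud(d); ok=d['depth']>0
for n,lo,hi in (('beech',.054,.066),('handle',.096,.108),('socket',.063,.073),('jaw',.044,.052)):
    k=ok&(P[...,2]>lo)&(P[...,2]<hi)&(abs(P[...,0]-.482)<.06)&(P[...,1]<.2)
    m,l,s,_=cv2.connectedComponentsWithStats(k.astype(np.uint8)); i=1+np.argmax(s[1:,4]); W=P[l==i]
    print(n,s[i],cv2.minAreaRect((W[:,:2]*1000).astype(np.float32)),W[:,2].mean(),W[:,2].std())
E
```

```text
16.05 [ 0.49411101 -0.05892388  0.22596105] [0.25942282 0.80906914 0.16032427] 0.6102549487867454
beech [301   0  65   6 262] ((481.79058837890625, 104.72456359863281), (48.595130920410156, 3.009385108947754), 6.095826625823975) 0.05811796390119948 0.002131213582553379
handle [ 306   90   27  100 2223] ((485.07342529296875, 0.6615676879882812), (16.03520393371582, 69.15219116210938), 9.930174827575684) 0.10188721961104066 0.0011927212301452857
socket [330 115  15  49 646] ((498.6295166015625, 3.2728424072265625), (10.479432106018066, 37.2912712097168), 9.709355354309082) 0.06847794543798114 0.0007825322781548198
jaw [ 279    2   99   56 4548] ((480.525390625, 87.18228149414062), (77.9968032836914, 35.94551467895508), 2.7617859840393066) 0.04871627088871396 0.0014404781331365305
```

View pics/w9.png

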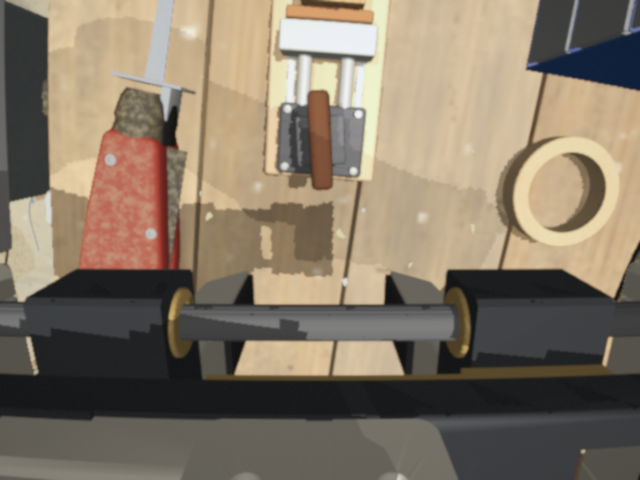

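View pics/s9c.png

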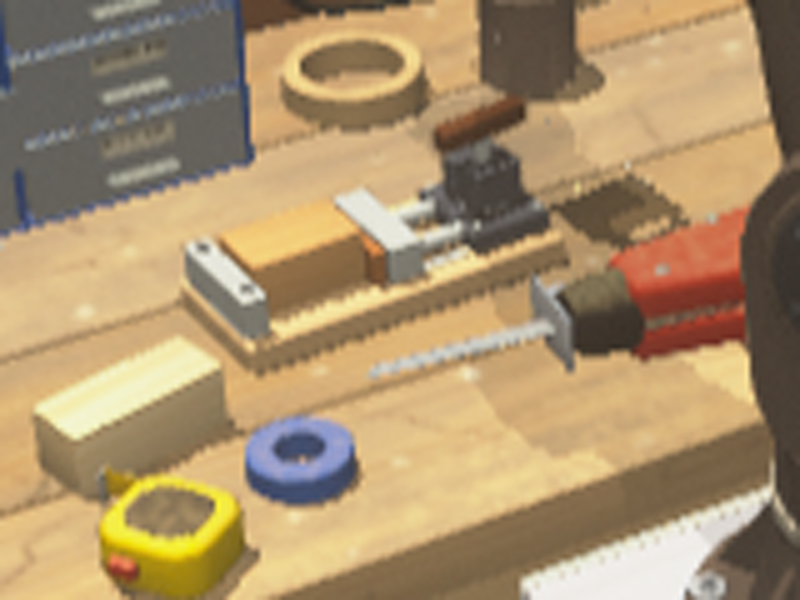

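```bash
python3 - <<'E'
from h import *
d=grab('scene','t9'); P=cloud(d); ok=d['depth']>0
k=ok&(P[...,2]>.055)&(P[...,2]<.066)&(abs(P[...,0]-.48)<.05)&(P[...,1]<.2)&(P[...,1]>.08)
m,l,s,_=cv2.connectedComponentsWithStats(k.astype(np.uint8)); i=1+np.argmax(s[1:,4]); W=P[l==i]
r=cv2.minAreaRect((W[:,:2]*1000).astype(np.float32)); print(s[i],r,W[:,2].mean(),W[:,2].std())
c=np.array([.4815,.0847]); a=np.radians(2.9); Rv=np.array([[np.cos(a),-np.sin(a)],[np.sin(a),np.cos(a)]])
print('vise frame',(np.array(r[0])/1000-c)@Rv)
E
```

```text
[244 260  27  15 154] ((470.4389343261719, 151.41476440429688), (61.06195068359375, 81.48604583740234), 0.8956828713417053) 0.05793668637064848 0.0018854676417454728
vise frame [-0.0076716   0.06718894]
```

The scene camera is coarse here (it gives the block as 61 mm wide), so I'll check the block with the wrist camera from above.

Emit:
{"api": "arm_command", "payload": {
  "deltas": [
    {"xyz": [4,0,-1],"turn": 0,"jaw": 100},
    {"xyz": [8,0,-2],"turn": 0,"jaw": 100},
    {"xyz": [12,0,-2],"turn": 0,"jaw": 100},
    {"xyz": [16,0,-2],"turn": 0,"jaw": 100},
    {"xyz": [16,0,-2],"turn": 0,"jaw": 100}
  ]
}}

```text
clock: 16.52
position: [0.4718, 0.1098, 0.2459]
ee_rot: [-2.049, -2.362, 0.01]
force: [-0.0, 0.5, -0.5]
width: 0.608
```

```bash
python3 - <<'E'
from h import *
d=grab('wrist','w10'); P=cloud(d); ok=d['depth']>0
c=np.array([.4815,.0847]); a=np.radians(2.9); Rv=np.array([[np.cos(a),-np.sin(a)],[np.sin(a),np.cos(a)]])
for n,lo,hi,ya,yb in (('beech',.056,.066,.08,.2),('stop',.045,.055,.17,.22)):
    k=ok&(P[...,2]>lo)&(P[...,2]<hi)&(abs(P[...,0]-.48)<.06)&(P[...,1]<yb)&(P[...,1]>ya)
    m,l,s,_=cv2.connectedComponentsWithStats(k.astype(np.uint8)); i=1+np.argmax(s[1:,4]); W=P[l==i]
    r=cv2.minAreaRect((W[:,:2]*1000).astype(np.float32)); print(n,s[i],r,W[:,2].mean(),W[:,2].std(),'vise',(np.array(r[0])/1000-c)@Rv)
o=observe(); print(o['clock'],o['position'],o['dq'].round(3),o['force'])
E
```

```text
beech [ 305  126   66   97 5294] ((478.891845703125, 144.52108764648438), (50.21552658081055, 79.91122436523438), 2.996817111968994) 0.06050150896266317 0.0007628852054654944 vise [0.00042171 0.05987643]
stop [ 291  103   99   30 2070] ((474.8057861328125, 193.4510498046875), (84.72364807128906, 18.409059524536133), 3.1957035064697266) 0.050565576650324184 0.001031831906774114 vise [-0.00118361  0.10895046]
16.5667 [0.47239286 0.10573911 0.24594179] [ 0.06  -0.006  0.076  0.013  0.026 -0.001  0.051] [ 0.49090968 -0.69091641 -0.67222834]
```

View pics/w10.png

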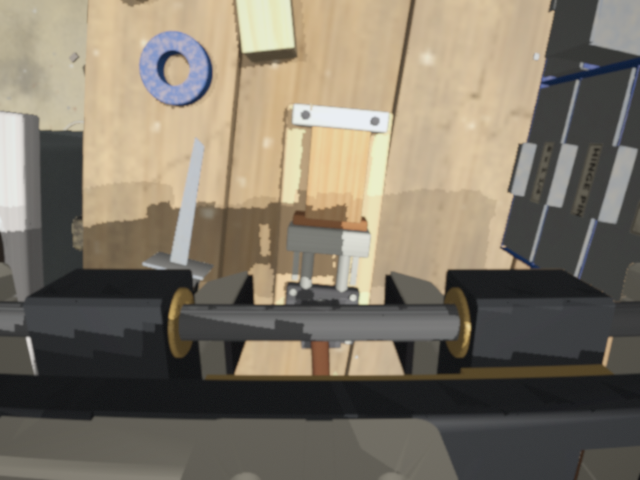

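The block lies flat against the stop at bed y of about +6 mm and x of about 0, aligned. The key is home and nothing is touched. Handing in.

Emit:
{"api": "arm_command", "payload": {
  "deltas": [
    {"xyz": [0,0,0],"turn": 0,"jaw": 100},
    {"xyz": [0,0,0],"turn": 0,"jaw": 100},
    {"xyz": [0,0,0],"turn": 0,"jaw": 100}
  ]
}}

```text
clock: 16.82
position: [0.4723, 0.1049, 0.2458]
ee_rot: [-2.054, -2.359, 0.013]
force: [0.2, -1.2, -0.6]
width: 0.609
```

```bash
python3 -c "
from cell import *
print(sign_off()); print(observe()['clock'])"
```

```text
the job is handed in; nothing more can be done
None
the job is handed in; nothing more can be done
```

The short beech block is clamped in the vise and the key is left on the spindle. I handed the job in at about 16.8 s of the 58 s allowed; no verdict was reported.

I laid the block on the bed and let go. The key dropped fully home on the first push, so I did not need to turn it to find the square. I then turned it clockwise until the moment rose sharply to 0.95 N m, eased back 2° within the socket's play, let go and lifted clear.

- **Block:** it lies flat (top at 60.5 mm) against the stop, about 6 mm from the bed point in y and under 1 mm in x. It is aligned with the clamping direction to 0.1°.
- **Key:** its handle top is at 102 mm, which is the fully home height, and it sits within about 1 mm of the spindle axis. Its angle fits the spindle being at its end stop, about 1.25 rad allowing for play.
- **Jaw:** it advanced about 15 mm and the gap between the jaw and its wooden face has closed. I could not measure the grip force on the block directly.
- **Disagreement:** a coarse check with the far scene camera put the block at about bed y +14 mm, which the stop makes impossible. The close wrist camera gave +6 mm, and I went by that.
- **Other things:** the arm did not touch the long block, tin, tape roll or purple key; I did not measure their positions again at the end.

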